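# Demould cast specimen plaques and stand them in the drying rack

## Task

The resin specimen plaques in the curing station have set. Fold its amber hood right back, lift every plaque out of the mould and stand each one on its long edge in a slot of the wooden rack, one to a slot and right down on the slot floor; when all of them are in the rack, fold the hood fully shut again without slamming it. Leave the other things on the bench where they are.

Things in the scene. Friction and masses are not known exactly. Their poses are not given: they have to be found in the camera images.
- curer: UV curing station, fixed: base 170 x 270 mm, 30 mm high, carrying a dark teal silicone mould 136 x 232 mm. Origin: centre of the base's underside; x from its front panel to its hinge side, y left, z up. Four cavities 53 x 63 mm in the mould, centred at x = -32 or +32, y = -47 or +47 mm. With the hood back nothing on it is higher than the plaques, so a gripper may lean 45 degrees over it from the front.
- mould_top (a point): centre of the mould's top face, 55.5 mm above the bench. Cavity floors lie 7.5 mm below it. At both y ends of each cavity is a thumb cut-out, 40 mm wide in the curer's x, 30 mm long in y (the one between left and right cavities is shared), floor 15.5 mm below this face, so that fingers, upright or leaning, can take a plaque by its two short edges.
- hood (a joint): angle of the hinged clear amber hood over the mould, 148 x 248 x 46 mm, 0.35 kg: 0 = shut on the base, 1.66 rad (95 degrees) = right back against its stop. It turns about the curer's y direction along the rear edge of the base: its front edge rises and goes back. Stiff hinge: stays wherever it is left, takes 2 to 5 N at the bar.
- hood_bar (a point): middle of the hood's pull bar: round steel, 10 mm thick, 110 mm long, parallel to the hinge, 40 mm off the hood's front face on a post at each end (33 mm free behind it, open above and below). 52 mm above the bench when shut, about 220 mm when right back. It can turn between the fingers: pinched from above it can be led round with the gripper still pointing down.
- hood_hinge (a point): middle of the hood's hinge line, 30 mm above the bench. With the hood shut the bar lies 194 mm in front of it and 22 mm higher.
- rack: loose beech rack, 136 mm long (x), 40 mm wide (y), 0.36 to 0.6 kg. Origin: centre of its underside, z up. Six upright dividers 8 mm thick, tops 38 mm high, stand across it 23 mm apart; between them five slots 15 mm wide, centred at x = -46, -23, 0, 23, 46 mm, floor 8 mm above the underside. A plaque in a slot overhangs the rack 10 mm at each side, where fingers pass freely.
- plaque_a: cast resin plaque, pale green with a dark leaf in it, 50 (x) x 60 (y) x 10 (z) mm, 36 g, the same both sides. Origin at its centre; z square to its large faces, y along its long edges. May be absent; else it starts lying in one of the mould's cavities, y along the curer's y, top 2.5 mm above the mould. Standing in the rack on a long edge its centre is 33 mm above the rack's underside.
- plaque_b: cast resin plaque, amber yellow with a dark beetle, 50 (x) x 60 (y) x 10 (z) mm, 36 g, the same both sides. Origin at its centre; z square to its large faces, y along its long edges. May be absent; else it starts lying in one of the mould's cavities, y along the curer's y, top 2.5 mm above the mould. Standing in the rack on a long edge its centre is 33 mm above the rack's underside.
- plaque_c: cast resin plaque, blue with a fan of cream shell ribs, 50 (x) x 60 (y) x 10 (z) mm, 36 g, the same both sides. Origin at its centre; z square to its large faces, y along its long edges. May be absent; else it starts lying in one of the mould's cavities, y along the curer's y, top 2.5 mm above the mould. Standing in the rack on a long edge its centre is 33 mm above the rack's underside.
- plaque_d: cast resin plaque, dark red with four cream seeds, 50 (x) x 60 (y) x 10 (z) mm, 36 g, the same both sides. Origin at its centre; z square to its large faces, y along its long edges. May be absent; else it starts lying in one of the mould's cavities, y along the curer's y, top 2.5 mm above the mould. Standing in the rack on a long edge its centre is 33 mm above the rack's underside.
- dropper: bystander: amber dropper bottle, 30 mm across, 75 mm high, standing beyond the rack; origin centre of its base
- resin_jar: bystander: white resin jar with a blue lid, 72 mm across, 100 mm high; origin centre of its base
- petri: bystander: shallow glass dish, 90 mm across, 16 mm high; origin centre of its base
- beaker: bystander: glass beaker, 68 mm across, 90 mm high; origin centre of its base
- slide_box: bystander: blue slide box, 100 x 85 x 35 mm; origin centre of its base
- forceps: bystander: steel forceps lying flat, 120 mm long in x, 10 mm wide, 7 mm high, beside the curing station; origin centre of its underside
- tape: bystander: roll of green tape lying flat, 64 mm across, 20 mm high; origin centre of its underside
Mind the look-alikes: they are no part of the job. Of the things that look like the rack, take the one that is farthest to the robot's right at the start.

How it is judged:
On the way, in this order (a step that is already met when the one before it is completed fails the run):
1. the hood is folded right back (1.5 rad or more) (value of joint hood above 1.5 rad), for 0.2 s.
2. every plaque stands on its long edge in a slot of the rack, while the hood is still open (x of plaque_a in the frame of rack between -0.056 and 0.056 m and y of plaque_a in the frame of rack between -0.02 and 0.02 m and z of plaque_a in the frame of rack between 0.027 and 0.04 m and angle between plaque_a's own z axis and vertical between 1.25 and 1.9 rad and angle between plaque_a's own y axis and vertical between 1.45 and 1.7 rad and x of plaque_b in the frame of rack between -0.056 and 0.056 m and y of plaque_b in the frame of rack between -0.02 and 0.02 m and z of plaque_b in the frame of rack between 0.027 and 0.04 m and angle between plaque_b's own z axis and vertical between 1.25 and 1.9 rad and angle between plaque_b's own y axis and vertical between 1.45 and 1.7 rad and x of plaque_c in the frame of rack between -0.056 and 0.056 m and y of plaque_c in the frame of rack between -0.02 and 0.02 m and z of plaque_c in the frame of rack between 0.027 and 0.04 m and angle between plaque_c's own z axis and vertical between 1.25 and 1.9 rad and angle between plaque_c's own y axis and vertical between 1.45 and 1.7 rad and x of plaque_d in the frame of rack between -0.056 and 0.056 m and y of plaque_d in the frame of rack between -0.02 and 0.02 m and z of plaque_d in the frame of rack between 0.027 and 0.04 m and angle between plaque_d's own z axis and vertical between 1.25 and 1.9 rad and angle between plaque_d's own y axis and vertical between 1.45 and 1.7 rad and value of joint hood above 0.5 rad), for 0.2 s.
3. the hood is shut again (value of joint hood below 0.05 rad), for 0.2 s.
At the end, for the whole second after the job is handed in: Every plaque present stands on a long edge in a rack slot (faces within 18 degrees of upright, long edges within 7 of level), centre 27 to 40 mm above the rack's underside and within 20 mm of its centre line; plaques and rack at rest, rack upright; hood shut within 0.05 rad (x of plaque_a in the frame of rack between -0.056 and 0.056 m and y of plaque_a in the frame of rack between -0.02 and 0.02 m and z of plaque_a in the frame of rack between 0.027 and 0.04 m and angle between plaque_a's own z axis and vertical between 1.25 and 1.9 rad and angle between plaque_a's own y axis and vertical between 1.45 and 1.7 rad and x of plaque_b in the frame of rack between -0.056 and 0.056 m and y of plaque_b in the frame of rack between -0.02 and 0.02 m and z of plaque_b in the frame of rack between 0.027 and 0.04 m and angle between plaque_b's own z axis and vertical between 1.25 and 1.9 rad and angle between plaque_b's own y axis and vertical between 1.45 and 1.7 rad and x of plaque_c in the frame of rack between -0.056 and 0.056 m and y of plaque_c in the frame of rack between -0.02 and 0.02 m and z of plaque_c in the frame of rack between 0.027 and 0.04 m and angle between plaque_c's own z axis and vertical between 1.25 and 1.9 rad and angle between plaque_c's own y axis and vertical between 1.45 and 1.7 rad and x of plaque_d in the frame of rack between -0.056 and 0.056 m and y of plaque_d in the frame of rack between -0.02 and 0.02 m and z of plaque_d in the frame of rack between 0.027 and 0.04 m and angle between plaque_d's own z axis and vertical between 1.25 and 1.9 rad and angle between plaque_d's own y axis and vertical between 1.45 and 1.7 rad and linear speed of each of plaque_a, plaque_b, plaque_c, plaque_d, rack below 0.02 m/s and value of joint hood below 0.05 rad and angle between rack's own z axis and vertical below 0.1 rad); the robot touches nothing.
It fails at once if the hood is slammed shut (faster than 3 rad/s) (velocity of joint hood below -3 rad/s).
It fails at once if a bystander (dropper bottle, resin jar, dish, beaker, slide box, forceps, tape) is moved more than 30 mm (distance of any of dropper, resin_jar, petri, beaker, slide_box, forceps, tape from where it was at the start of the episode above 0.03 m).
Of plaque_a, plaque_b, plaque_c, plaque_d only 3 to 4 are there at a start; the rules pass over those that are not, and their reading is None.
At some moment in a run one of rack may be knocked a few centimetres aside while the robot is not near it.
Once in a run the grip may slacken for a moment while it holds something.
It also fails if it takes over 208 s, if anything falls off the work surface, if the arm or the gripper's body presses on something with over 40 N, if the wrist force passes 120 N, or if a joint passes its speed limit or range.

## Robot

A 6-joint arm with a two-finger parallel gripper is mounted at the origin on the work surface. World frame = base frame: x ahead of the robot, y to its left, z up, the work surface at z = 0. Lengths are in m, angles in rad, forces in N, time in s.
With the tool pointing down it reaches from about 0.3 to 0.875 m from the base axis. Payload 6.4 kg.
Tool frame: the origin (TCP) lies midway between the tips of the shut fingers; the grasp point (between the pads) lies 19 mm behind it; z points along the fingers, y is the line along which they close (so a half turn about z gives the same grasp; the last joint's range is limited). The gripper opens to 85 mm and grips with 20 to 120 N. Pads are 22 mm wide; open, the fingers measure 114 mm over their backs; the gripper's body (76 mm by 85 mm) begins 54 mm behind the grasp point. The pads swing forward as they close: fully open they stand 13 mm farther back than shut.
Start: joints at [-1.51, 0.181, 1.607, -0, 1.354, -0.206], TCP at [0.152, -0.555, 0.231] pointing down, gripper open.
Joint ranges: [-2.99, 2.99], [-0.89, 2.07], [0.3, 2.58], [-1.14, 4.28], [0, 2.63], [-3.12, 3.12]. Speed limits (rad/s): [2.57, 2.57, 3.01, 3.14, 3.14, 3.14].

## Interface

Orientations are given as a unit quaternion [w, x, y, z].
In Python, from bench import ctrl gives the robot as it stands. The module is installed in compiled form; this text tells all that it offers.
- The arm moves only by the tool move_arm, never from a script. Its argument "plan" is one flat list of numbers, 6 for each row, row after row: the shift along the world's x, y, z in units of 50 mm (1.0 is 50 mm), then the turn, a rotation vector about the world's x, y, z in rad. A call has 1 to 10 rows; each row is the pose to reach, as a shift and turn from the pose commanded when the call began; what a row does not reach only later rows make up. A row lasts 1/8 s, in which the tool goes at most 62.5 mm and 10.7 degrees, less where a joint would pass 70% of its speed; a pose out of reach is approached as far as the arm can. A call with a gripper value outside its range is refused whole. "grip" is the finger opening in mm, from 0 to 85.4, set as the call begins (left out, the last holds). The fingers move at their own pace and stop on an object; the grip force is fixed at half the most. Time passes only in rows, so rows that repeat a pose let the fingers close. It gives the time, the measured TCP pose, the force, the opening and the grip force at its end, in the units of the state.
- ctrl.get_obs(): the state, without advancing time (a new reading comes with each control period).
- ctrl.camera(name): name is "side" or "top" or "wrist"; returns a dict with "pixels" (480x640x3 uint8, red, green, blue), "fx", "fy", "cx", "cy" (pixels), "origin" and "attitude" of the camera in the world. Camera axes: x right, y down, z forward; pixel columns grow to the right and rows downward; lengths in m; the calibration is good to about 2 mm. The wrist camera is an equidistant fisheye: a pixel r from the principal point sees the ray r / f radians off the axis. A picture is of the moment at which its call begins. There is no depth.
- ctrl.hand_in(): hands the job in; it is judged then, once.
The state is a dict: "time_s": time; "q": joint angles; "dq": joint speeds; "joint_efforts": joint torques, N m; "eef_pos": TCP position; "eef_rot": TCP orientation; "wrist_force": force on the tool from outside, world axes, zero at the start; "torque": the same for the moment, N m; "opening": opening from 0.0 (shut) to 1.0 (fully open); "grasp_force": force on a finger pad.
Only numpy, scipy, OpenCV 4.12 (cv2) and the standard library are available. Lean on these libraries where they do the work, as an engineer would, in place of code of your own. Each camera call takes 0.05 s, during which the arm holds its last target. There are 200 camera calls.

## Working session

There is one attempt and no reset: what is moved stays moved. The work goes in short steps, Python scripts to look and compute and a tool call to move; the robot and the scene stay as the last step left them, time stands still between calls to the robot, and variables do not carry over. Pictures are saved under pics/ and viewed, at most 14 in all, crops included, and the job is handed in when it is done.

Besides the shell and the picture viewer there is one more tool, called after ">>>" as name(argument=value, ...) on one line, values as JSON. move_arm: Moves the arm, as the interface text tells. Its arguments: {"type":"object","properties":{"plan":{"type":"array"},"grip":{"type":"number"}},"required":["plan"]}

```bash
mkdir -p pics
cat > h.py <<'E'
import numpy as np, cv2
from bench import ctrl
from scipy.spatial.transform import Rotation as R
def shot(n,f=None):
    c=ctrl.camera(n); 
    if f: cv2.imwrite('pics/'+f,c['pixels'][:,:,::-1])
    return c
def att(c):
    a=np.array(c['attitude'],float)
    return a if a.shape==(3,3) else R.from_quat(a[[1,2,3,0]]).as_matrix()
def ray(c,u,v,fish=False):
    x=(u-c['cx'])/c['fx'];y=(v-c['cy'])/c['fy']
    if fish:
        r=np.hypot(x,y); d=np.array([np.sin(r)*x/max(r,1e-9),np.sin(r)*y/max(r,1e-9),np.cos(r)])
    else: d=np.array([x,y,1.])
    return att(c)@d
def onz(c,u,v,z,fish=False):
    d=ray(c,u,v,fish);o=np.array(c['origin']);return o+d*(z-o[2])/d[2]
E
python3 - <<'E'
from h import *
for n in('top','side','wrist'):
    c=shot(n,n+'0.png');print(n,{k:c[k] for k in c if k!='pixels'})
print(ctrl.get_obs())
E
```

```text
top {'fx': 502.9690341360824, 'fy': 502.9690341360824, 'cx': 321.05664953220696, 'cy': 235.93280982028207, 'origin': array([ 0.44386065, -0.04212637,  1.59592511]), 'attitude': array([ 0.0265958 , -0.6994355 ,  0.71396998, -0.0181528 ])}
side {'fx': 478.24749439760586, 'fy': 478.24749439760586, 'cx': 315.6084648431943, 'cy': 247.51083303956855, 'origin': array([ 0.23820664, -1.03675394,  0.7823828 ]), 'attitude': array([-0.45894843,  0.87619168, -0.12622159,  0.07564781])}
wrist {'fx': 371.64829954431775, 'fy': 371.64829954431775, 'cx': 319.1424193943699, 'cy': 250.35143947875545, 'origin': array([ 0.22551267, -0.53425562,  0.37308587]), 'attitude': array([ 0.11923859,  0.78625408, -0.59923164, -0.09223946])}
{'time_s': 0.15, 'q': array([-1.51029021e+00,  1.81376038e-01,  1.60776844e+00,  3.11039888e-05,
        1.35384153e+00, -2.06294786e-01]), 'dq': array([ 6.36565733e-06, -2.30493736e-03, -2.48030089e-03, -2.92608981e-04,
        5.37902174e-04, -3.13767858e-04]), 'joint_efforts': array([ 1.13607082e-03, -4.45259392e+01, -3.51689494e+01, -3.39100507e-04,
        5.80655033e-03,  8.42172998e-07]), 'eef_pos': array([ 0.15159973, -0.55420988,  0.23059272]), 'eef_rot': array([-6.93721078e-04,  9.91115553e-01,  1.33001783e-01,  6.58836073e-05]), 'wrist_force': array([-0.10766551, -0.30298001, -0.06240783]), 'torque': array([ 0.02898504, -0.0053775 , -0.00708178]), 'grasp_force': 0.0, 'opening': 0.9988256103120634}
```

View pics/top0.png

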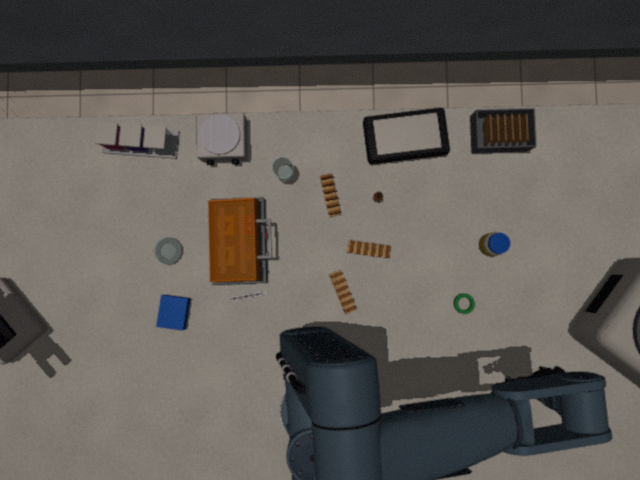

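View pics/side0.png

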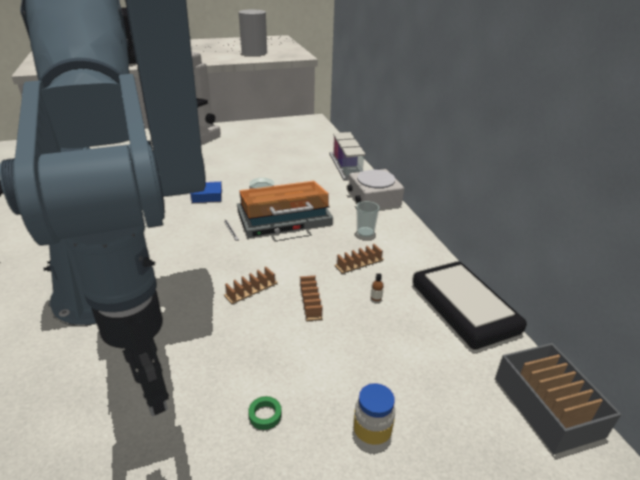

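Top view candidates that look like the rack: comb at (331,195), comb at (369,249), comb at (343,291), and the dark tray with dividers at (505,130), which is bigger and not a beech rack. The dropper at (378,197) stands beyond (369,249), which is also the right-most comb. I'll check it in a crop.

Run:
```python
from h import *
im=cv2.imread('pics/top0.png')
cv2.imwrite('pics/crop0.png',cv2.resize(im[165:320,195:400],None,fx=3.8,fy=3.8,interpolation=cv2.INTER_CUBIC))
c=shot('top')
hsv=cv2.cvtColor(c['pixels'],cv2.COLOR_RGB2HSV)
for lo,hi,z in(((5,90,60),(20,255,255),.038),):
    m=cv2.inRange(hsv,lo,hi)
    m=cv2.morphologyEx(m,cv2.MORPH_CLOSE,np.ones((7,7)))
    n,l,s,ce=cv2.connectedComponentsWithStats(m)
    for i in range(1,n):
        if s[i,4]>60:
            p=np.argwhere(l==i)[:,::-1].astype(np.float32)
            r=cv2.minAreaRect(p); b=cv2.boxPoints(r)
            print(s[i,4],np.round(r[0],1),np.round(r[1],1),round(r[2],1),onz(c,*r[0],z).round(4)); print([onz(c,*q,z)[:2].round(3).tolist() for q in b])
for p in [(378,197),(240,296)]: print(onz(c,*p,.03))
```

```text
1005 [508.4 126.8] [26.1 38.5] 87.4 [ 0.8728 -0.6183  0.038 ]
[[0.913, -0.558], [0.916, -0.678], [0.833, -0.678], [0.83, -0.558]]
515 [330.1 194.9] [42.1 12.5] 77.2 [ 0.6706 -0.0554  0.038 ]
[[0.732, -0.023], [0.739, -0.061], [0.61, -0.088], [0.602, -0.049]]
3932 [232.4 239.3] [83.8 48.4] 88.7 [0.538  0.2512 0.038 ]
[[0.669, 0.329], [0.669, 0.177], [0.408, 0.174], [0.408, 0.324]]
535 [368.8 248.6] [42.1 12.7] 7.8 [ 0.5003 -0.1713  0.038 ]
[[0.491, -0.104], [0.53, -0.11], [0.51, -0.239], [0.471, -0.232]]
523 [342.6 291.4] [42.5 12.7] 67.6 [ 0.3701 -0.0875  0.038 ]
[[0.424, -0.046], [0.438, -0.082], [0.316, -0.129], [0.302, -0.093]]
[ 0.66166858 -0.20513146  0.03      ]
[0.36186805 0.23080374 0.03      ]
```

View pics/crop0.png

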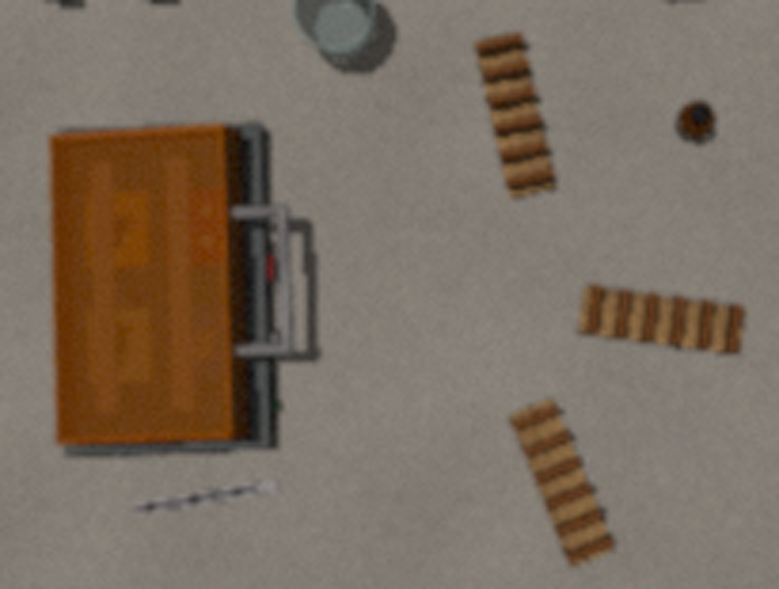

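The crop confirms the comb at (369,249): six dividers, right-most, dropper beyond it. The hood's bar runs from crop (287,207) to (290,357), and its front faces the robot's right. Next I'll measure the bar and the curer.

```bash
cat >> h.py <<'E'
U=lambda p:(195-.37+p[0]/3.8,165-.37+p[1]/3.8)
E
python3 - <<'E'
from h import *
c=shot('top')
for n,z,ps in(('bar',.052,[(287,207),(290,357)]),('hoodtop',.076,[(53,135),(225,128),(235,440),(60,442)]),('base',.03,[(267,125),(276,447)])):
    P=[onz(c,*U(p),z)[:2] for p in ps]; print(n,np.round(P,4).tolist(),np.mean(P,0).round(4))
o=ctrl.get_obs();print(R.from_quat(o['eef_rot'][[1,2,3,0]]).as_matrix().round(3))
E
```

```text
bar [[0.5972, 0.1314], [0.4755, 0.1306]] [0.5363 0.131 ]
hoodtop [[0.6569, 0.3159], [0.6595, 0.1776], [0.41, 0.1725], [0.4112, 0.3118]] [0.5344 0.2445]
base [[0.6678, 0.1494], [0.4027, 0.1455]] [0.5352 0.1475]
[[ 0.965  0.264 -0.   ]
 [ 0.264 -0.965  0.001]
 [ 0.    -0.001 -1.   ]]
```

>>> move_arm(plan=[7.7,13.7,0,0,0,-0.25,7.7,13.7,0,0,0,-0.25,7.7,13.7,0,0,0,-0.25,7.7,13.7,0,0,0,-0.25,7.7,13.7,0,0,0,-0.25,7.7,13.7,0,0,0,-0.25,7.7,13.7,0,0,0,-0.25,7.7,13.7,0,0,0,-0.25,7.7,13.7,0,0,0,-0.25,7.7,13.7,0,0,0,-0.25], grip=30)

```text
time_s: 1.5
eef_pos: [0.4586, -0.0078, 0.2316]
eef_rot: [0.0, 1.0, 0.008, 0.001]
wrist_force: [0.6, -1.7, 0.2]
opening: 0.348
grasp_force: 0.0
```

>>> move_arm(plan=[1.55,2.8,-0.6,0,0,0,1.55,2.8,-0.6,0,0,0,1.55,2.8,-0.6,0,0,0,1.55,2.8,-0.6,0,0,0,1.55,2.8,-0.6,0,0,0])

```text
time_s: 2.12
eef_pos: [0.535, 0.1299, 0.2011]
eef_rot: [0.0, 1.0, 0.009, -0.0]
wrist_force: [0.7, -0.2, 0.9]
opening: 0.35
grasp_force: 0.0
```

Run:
```python
from h import *
c=shot('wrist','w1.png');o=ctrl.get_obs()
print(c['origin'],c['attitude'],o['eef_pos'],o['eef_rot'],o['wrist_force'])
```

```text
[0.6116968  0.13124192 0.34360079] [ 0.10786788  0.70539798 -0.69245983 -0.10619602] [0.53505993 0.12948269 0.20136668] [ 1.60930599e-04  9.99966973e-01  8.12522440e-03 -9.18676944e-05] [ 0.24289669  0.01048131 -0.21829461]
```

View pics/w1.png

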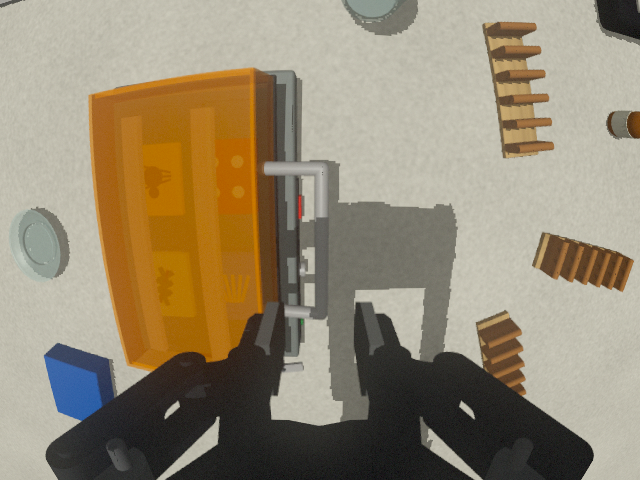

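The wrist view shows four plaques under the hood: beetle (163,180), seeds (237,175), leaf (175,285) and shell (240,288). The bar runs from (321,168) to (321,313).

Run:
```python
from h import *
c=shot('wrist')
for n,z,ps in(('bar',.052,[(321,168),(321,313)]),('base',.03,[(298,72),(296,355)])):
    P=[onz(c,*p,z,True)[:2] for p in ps]; print(n,np.round(P,4).tolist(),np.mean(P,0).round(4))
o=ctrl.get_obs();print(o['eef_pos'])
```

```text
bar [[0.5878, 0.129], [0.4628, 0.1266]] [0.5253 0.1278]
base [[0.6675, 0.1493], [0.4033, 0.1504]] [0.5354 0.1499]
[0.53516238 0.12925722 0.20157197]
```

>>> move_arm(plan=[0,0.02,-1,0,0,0,0,0.02,-2,0,0,0,0,0.02,-3,0,0,0,0,0.02,-3.2,0,0,0,0,0.02,-3.2,0,0,0])

```text
time_s: 2.85
eef_pos: [0.5348, 0.1287, 0.0407]
eef_rot: [0.001, 1.0, 0.007, -0.001]
wrist_force: [0.1, 0.9, 0.3]
opening: 0.349
grasp_force: 0.0
```

>>> move_arm(plan=[0,0,0,0,0,0,0,0,0,0,0,0,0,0,0,0,0,0,0,0,0,0,0,0,0,0,0,0,0,0], grip=0)

```text
time_s: 3.48
eef_pos: [0.5354, 0.1225, 0.0418]
eef_rot: [0.006, 1.0, 0.008, -0.001]
wrist_force: [-3.1, -36.3, 2.2]
opening: 0.092
grasp_force: 58.5
```

>>> move_arm(plan=[0,-0.03,0.53,0,0,0,0,0.14,1.05,0,0,0,0,0.39,1.54,0,0,0,0,0.69,1.99,0,0,0,-0.01,1.06,2.39,0,0,0,-0.01,1.48,2.74,0,0,0,-0.02,1.95,3.02,0,0,0,-0.02,2.45,3.24,0,0,0,-0.03,2.97,3.39,0,0,0,-0.03,3.51,3.46,0,0,0])

```text
time_s: 4.72
eef_pos: [0.5323, 0.3061, 0.2135]
eef_rot: [0.002, 1.0, 0.008, -0.002]
wrist_force: [-0.1, -3.2, -14.6]
opening: 0.085
grasp_force: 58.1
```

>>> move_arm(plan=[-0.01,0.34,-0.02,0,0,0,-0.01,0.68,-0.06,0,0,0,-0.02,1.02,-0.12,0,0,0,-0.02,1.06,-0.13,0,0,0,-0.02,1.06,-0.13,0,0,0])

```text
time_s: 5.35
eef_pos: [0.5316, 0.3548, 0.2109]
eef_rot: [0.005, 1.0, 0.008, -0.002]
wrist_force: [-14.4, -23.0, 18.5]
opening: 0.085
grasp_force: 58.9
```

>>> move_arm(plan=[0,-0.1,0,0,0,0,0,-0.1,0,0,0,0,0,-0.1,0,0,0,0,0,-0.1,1,0,0,0,0,-0.1,2,0,0,0,0,-1.1,2,0,0,0,-0.5,-2.3,2,0,0,0,-1,-3.5,2,0,0,0,-1,-4.5,1.5,0,0,0,-1,-4.5,1.0,0,0,0], grip=30)

```text
time_s: 6.6
eef_pos: [0.4833, 0.1318, 0.258]
eef_rot: [0.0, 1.0, 0.006, 0.001]
wrist_force: [0.9, 1.1, 0.4]
opening: 0.351
grasp_force: 0.0
```

Run:
```python
from h import *
c=shot('wrist','w2.png');o=ctrl.get_obs()
print(o['eef_pos'],o['eef_rot'],o['wrist_force'])
shot('top','top2.png')
```

```text
[0.48133634 0.13304534 0.25405906] [-2.81280994e-05  9.99975198e-01  6.77295966e-03 -1.93124902e-03] [-1.65665779 -0.18138791 -3.12265273]
```

View pics/w2.png

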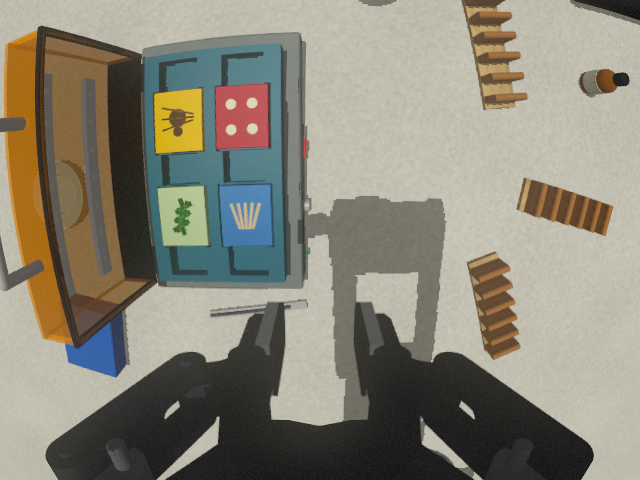

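The hood is right back. Plaques are at yellow (178,120), red (243,116), green (183,216) and blue (246,215). I'll measure them by colour in both cameras.

```bash
cat >> h.py <<'E'
def plq(c,fish,z=.058):
    hsv=cv2.cvtColor(c['pixels'],cv2.COLOR_RGB2HSV); hsv=cv2.GaussianBlur(hsv,(3,3),0); out={}
    for n,lo,hi in(('y',(20,150,120),(30,255,255)),('r',(170,120,60),(179,255,255)),('g',(36,40,110),(60,160,255)),('b',(102,110,80),(112,230,255))):
        m=cv2.morphologyEx(cv2.inRange(hsv,lo,hi),cv2.MORPH_CLOSE,np.ones((13,13)))
        k=[q for q in cv2.findContours(m,0,2)[0] if cv2.contourArea(q)>60]
        out[n]=[]
        for q in k:
            r=cv2.minAreaRect(q); P=np.array([onz(c,*p,z,fish)[:2] for p in cv2.boxPoints(r)]); 
            e=P[1]-P[0],P[2]-P[1]; l=max(e,key=np.linalg.norm)
            out[n].append((np.round(r[0]).tolist(),P.mean(0).round(4).tolist(),np.round([np.linalg.norm(v) for v in e],3).tolist(),round(float(np.degrees(np.arctan2(l[1],l[0])))%180,1)))
    return out
E
python3 - <<'E'
from h import *
for n,f in(('top',0),('wrist',1)):
    c=shot(n)
    for k,v in plq(c,f).items():
        for w in v: print(n,k,w)
c=shot('top');hsv=cv2.cvtColor(c['pixels'],cv2.COLOR_RGB2HSV)
m=cv2.morphologyEx(cv2.inRange(hsv,(5,90,60),(20,255,255)),cv2.MORPH_CLOSE,np.ones((7,7)))
for q in cv2.findContours(m,0,2)[0]:
    if cv2.contourArea(q)>200: r=cv2.minAreaRect(q);print(r,onz(c,*r[0],.03))
E
```

```text
top y ([225.0, 222.0], [0.5891, 0.2699], [0.043, 0.04], 88.8)
top r ([246.0, 221.0], [0.5924, 0.2067], [0.046, 0.037], 88.8)
top g ([468.0, 304.0], [0.3273, -0.4639], [0.052, 0.046], 133.3)
top g ([240.0, 222.0], [0.5893, 0.2247], [0.035, 0.067], 78.8)
top b ([172.0, 312.0], [0.3193, 0.4346], [0.097, 0.082], 171.1)
top b ([499.0, 242.0], [0.5101, -0.5666], [0.061, 0.058], 88.8)
wrist y ([182.0, 118.0], [0.5804, 0.2671], [0.051, 0.059], 2.5)
wrist r ([260.0, 134.0], [0.5616, 0.1901], [0.034, 0.02], 129.5)
wrist r ([246.0, 88.0], [0.6052, 0.2032], [0.022, 0.008], 98.2)
wrist g ([248.0, 214.0], [0.4869, 0.203], [0.028, 0.024], 90.0)
wrist g ([185.0, 213.0], [0.4867, 0.2668], [0.05, 0.06], 1.6)
wrist g ([232.0, 114.0], [0.5821, 0.2179], [0.079, 0.059], 91.3)
wrist b ([91.0, 349.0], [0.3126, 0.4233], [0.081, 0.081], 100.3)
wrist b ([248.0, 212.0], [0.488, 0.2024], [0.051, 0.06], 179.4)
wrist b ([246.0, 114.0], [0.5812, 0.2037], [0.048, 0.058], 2.7)
((342.65679931640625, 291.52362060546875), (42.698368072509766, 12.673528671264648), 67.61986541748047) [ 0.36945204 -0.08781858  0.03      ]
((368.7525329589844, 248.6480712890625), (42.11028289794922, 12.700641632080078), 7.765166282653809) [ 0.50055973 -0.17198961  0.03      ]
((190.5, 239.0), (88.0, 23.0), 90.0) [0.54225031 0.38420965 0.03      ]
((330.14837646484375, 194.8526611328125), (42.063682556152344, 12.499429702758789), 77.19573211669922) [ 0.67173338 -0.05552548  0.03      ]
((508.5, 127.0), (26.0, 39.0), 90.0) [ 0.87448371 -0.62137161  0.03      ]
```

Run:
```python
from h import *
print(ctrl.get_obs()['q'].round(3))
```

```text
[ 0.036 -0.009  1.755  0.     1.394  1.589]
```

>>> move_arm(plan=[0.4,0.3,0,0.307,-0.307,0.741,0.8,0.6,0,0.614,-0.614,1.482,1.2,0.9,-0.3,0.614,-0.614,1.482,1.6,1.3,-0.6,0.614,-0.614,1.482,2,1.6,-1,0.614,-0.614,1.482,2,1.6,-1.4,0.614,-0.614,1.482,2,1.6,-1.6,0.614,-0.614,1.482,2,1.6,-1.6,0.614,-0.614,1.482,2,1.6,-1.6,0.614,-0.614,1.482,2,1.6,-1.6,0.614,-0.614,1.482], grip=76)

```text
time_s: 8.1
eef_pos: [0.5839, 0.2145, 0.1778]
eef_rot: [-0.268, 0.648, 0.659, 0.273]
wrist_force: [0.3, 0.6, -0.1]
opening: 0.891
grasp_force: 0.0
```

```bash
cat >> h.py <<'E'
def st():
    o=ctrl.get_obs(); M=R.from_quat(o['eef_rot'][[1,2,3,0]]).as_matrix()
    print('t',o['time_s'],'p',o['eef_pos'].round(4),'ty',M[:,1].round(3),'tz',M[:,2].round(3),'q',o['q'].round(2),'F',o['wrist_force'].round(1),'op',round(o['opening']*85.4,1),'gf',round(o['grasp_force'],1)); return o,M
E
python3 -c "
from h import *
st();c=shot('wrist','w3.png')"
```

```text
t 8.1 p [0.5839 0.2145 0.1778] ty [1.    0.012 0.012] tz [-0.     0.707 -0.707] q [-0.22  0.37  1.69  0.78  1.37 -0.52] F [ 0.3  0.6 -0.1] op 76.1 gf 0.0
```

View pics/w3.png

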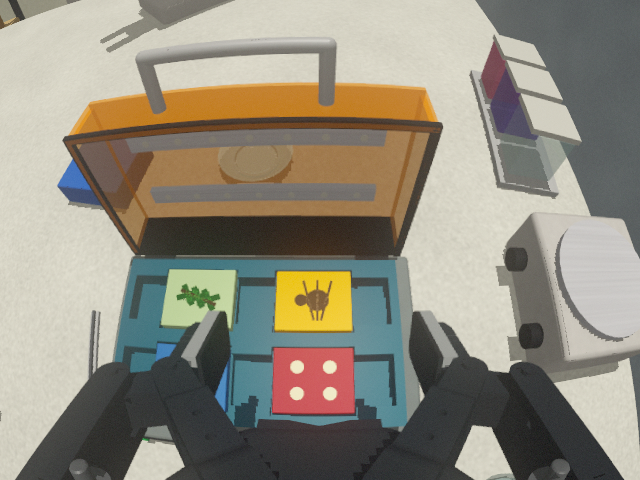

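The wrist view shows the red plaque centred at (314,381), yellow at (314,301), green at (200,298), with the fingers astride the red.

Run:
```python
from h import *
c=shot('wrist')
for p in [(314,381),(314,301),(200,298),(274,348),(352,348),(273,414),(355,414)]: print(p,onz(c,*p,.058,True).round(4))
P=np.mean([st()[0]['eef_pos'] for _ in range(1)],0)
```

```text
(314, 381) [0.5818 0.2039 0.058 ]
(314, 301) [0.5807 0.2668 0.058 ]
(200, 298) [0.4884 0.2663 0.058 ]
(274, 348) [0.5514 0.2283 0.058 ]
(352, 348) [0.6099 0.2294 0.058 ]
(273, 414) [0.5528 0.1783 0.058 ]
(355, 414) [0.6117 0.1794 0.058 ]
t 8.2 p [0.5834 0.215  0.178 ] ty [1.    0.011 0.011] tz [ 0.     0.706 -0.708] q [-0.22  0.37  1.69  0.78  1.37 -0.52] F [0.8 0.5 0.7] op 75.7 gf 0.0
```

>>> move_arm(plan=[-0.03,0,-1,0,0,0,-0.03,0,-2,0,0,0,-0.03,0,-2.3,0,0,0,-0.03,0,-2.5,0,0,0,-0.03,0,-2.62,0,0,0,-0.03,0,-2.62,0,0,0])

```text
time_s: 8.95
eef_pos: [0.582, 0.2146, 0.0477]
eef_rot: [-0.268, 0.648, 0.659, 0.273]
wrist_force: [-0.5, -0.2, -0.1]
opening: 0.892
grasp_force: 0.0
```

>>> move_arm(plan=[0,0,0,0,0,0,0,0,0,0,0,0,0,0,0,0,0,0,0,0,0,0,0,0,0,0,0,0,0,0], grip=50)

```text
time_s: 9.57
eef_pos: [0.5806, 0.2141, 0.0483]
eef_rot: [-0.269, 0.647, 0.659, 0.273]
wrist_force: [-8.1, -7.3, 8.9]
opening: 0.689
grasp_force: 61.3
```

>>> move_arm(plan=[0,0,0.3,0,0,0,0,0,0.8,0,0,0,0,-0.5,1.6,0,0,0,0,-1.5,2.6,0,0,0,0,-2.5,3,0,0,0,0,-2.5,3,0,0,0])

```text
time_s: 10.32
eef_pos: [0.5843, 0.0854, 0.2009]
eef_rot: [-0.264, 0.649, 0.659, 0.275]
wrist_force: [-0.2, 0.5, -1.1]
opening: 0.681
grasp_force: 66.1
```

```bash
python3 -c "
from h import *
st();c=shot('wrist','w4.png')"
```

```text
t 10.325 p [0.5843 0.0854 0.2009] ty [1.    0.007 0.019] tz [ 0.009  0.705 -0.709] q [-0.43  0.37  1.64  0.7   1.53 -0.62] F [-0.2  0.5 -1.1] op 58.2 gf 66.1
```

View pics/w4.png

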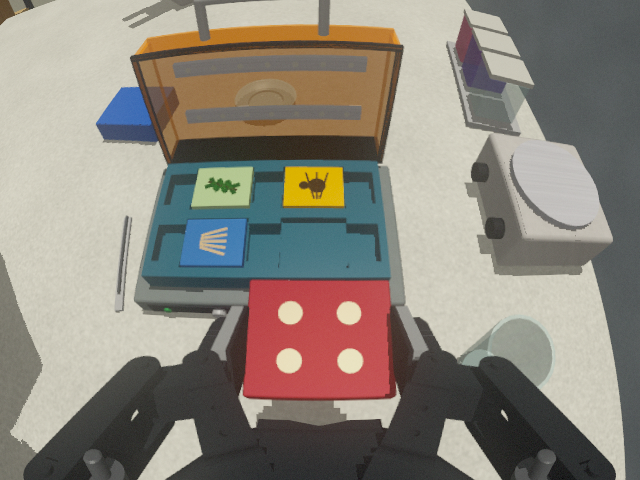

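The red plaque is held between the pads, corners about (250,281), (390,281), (392,397), (244,398). Next: its pose in the hand by PnP, and the rack in the top view.

```bash
cat >> h.py <<'E'
COL=dict(r=((170,120,60),(179,255,255)),y=((20,150,120),(30,255,255)),g=((33,40,110),(62,160,255)),b=((102,110,80),(112,230,255)))
def quad(c,n,amin=4000):
    hsv=cv2.cvtColor(c['pixels'],cv2.COLOR_RGB2HSV); m=cv2.inRange(hsv,*COL[n])
    if n=='r': m|=cv2.inRange(hsv,(0,120,60),(3,255,255))
    m=cv2.morphologyEx(m,cv2.MORPH_CLOSE,np.ones((25,25)))
    q=cv2.convexHull(max(cv2.findContours(m,0,2)[0],key=cv2.contourArea))
    q=cv2.approxPolyN(q,4)[0].astype(float) if hasattr(cv2,'approxPolyN') else cv2.approxPolyDP(q,8,True)[:,0].astype(float)
    s=q[np.argsort(q[:,1])]; t=s[:2][np.argsort(s[:2,0])]; b=s[2:][np.argsort(s[2:,0])]
    return np.array([t[0],t[1],b[1],b[0]])
def held(c,Q):
    o,M=st()
    A=att(c); D=np.array([A.T@ray(c,u,v,True) for u,v in Q]); uv=D[:,:2]/D[:,2:]
    obj=np.array([[-30,-25,0],[30,-25,0],[30,25,0],[-30,25,0]],float)/1e3
    ok,rv,tv=cv2.solvePnP(obj,uv,np.eye(3),None,flags=cv2.SOLVEPNP_IPPE)
    Rw=A@cv2.Rodrigues(rv)[0]; ctr=A@tv[:,0]+np.array(c['origin'])+Rw[:,2]*.005
    T=M.T@(ctr-o['eef_pos']); RT=M.T@Rw
    print('centre in tool mm',(T*1e3).round(1),'world',ctr.round(4)); print('plaque axes in tool: long',RT[:,0].round(3),'short',RT[:,1].round(3),'norm',RT[:,2].round(3))
    return T,RT
def rack(c,near,z=.038,fish=False):
    hsv=cv2.cvtColor(c['pixels'],cv2.COLOR_RGB2HSV)
    m=cv2.morphologyEx(cv2.inRange(hsv,(5,70,40),(20,255,255)),cv2.MORPH_CLOSE,np.ones((7,7)))
    for q in cv2.findContours(m,0,2)[0]:
        if cv2.contourArea(q)>200:
            r=cv2.minAreaRect(q);P=np.array([onz(c,*p,z,fish)[:2] for p in cv2.boxPoints(r)]);ce=P.mean(0)
            if np.linalg.norm(ce-near)<.07:
                e=P[1]-P[0],P[2]-P[1];l=max(e,key=np.linalg.norm)
                print('rack px',np.round(r[0],1),np.round(r[1],1),'ctr',ce.round(4),'ang',round(float(np.degrees(np.arctan2(l[1],l[0])))%180,1),'L',np.linalg.norm(l).round(3))
E
python3 - <<'E'
from h import *
c=shot('wrist');Q=quad(c,'r');print(Q.tolist());held(c,Q)
t=shot('top','top3.png');rack(t,(.5,-.171))
E
```

```text
[[250.0, 280.0], [389.0, 280.0], [396.0, 399.0], [241.0, 399.0]]
t 10.425 p [0.5819 0.0892 0.198 ] ty [1.    0.01  0.014] tz [ 0.002  0.707 -0.707] q [-0.43  0.37  1.65  0.7   1.53 -0.62] F [-0.6  0.  -0.9] op 58.3 gf 66.1
centre in tool mm [ -4.3   1.2 -12.4] world [0.5831 0.0773 0.2037]
plaque axes in tool: long [ 0.026  0.999 -0.042] short [-0.746 -0.009 -0.665] norm [-0.665  0.048  0.745]
```

>>> move_arm(plan=[-0.2,-0.8,0.3,-0.2,0,0,-0.4,-1.8,0.7,-0.4,0,0,-0.7,-3,1,-0.6,0,0,-1,-4.2,1,-0.785,0,0,-1.3,-5.4,1,-0.785,0,0,-1.5,-6.6,1,-0.785,0,0,-1.64,-7.4,1,-0.785,0,0,-1.64,-7.6,1,-0.785,0,0,-1.64,-7.6,1,-0.785,0,0,-1.64,-7.6,1,-0.785,0,0])

```text
time_s: 11.72
eef_pos: [0.4997, -0.2884, 0.2464]
eef_rot: [-0.001, 0.7, 0.714, 0.0]
wrist_force: [0.1, -0.1, 0.7]
opening: 0.682
grasp_force: 66.1
```

Run:
```python
from h import *
c=shot('wrist','w5.png');st()
rack(c,(.5,-.171),.038,True)
t=shot('top','top3.png');rack(t,(.5,-.171))
```

```text
t 11.775 p [ 0.4998 -0.2885  0.2466] ty [ 1.     0.019 -0.   ] tz [-0.     0.001 -1.   ] q [-0.73  0.17  1.58  0.    1.38 -0.75] F [ 0.1 -0.3 -1.3] op 58.2 gf 66.1
rack px [320.3 103.2] [ 43.1 131.2] ctr [ 0.499  -0.1777] ang 80.8 L 0.126
rack px [368.8 248.6] [43.  12.9] ctr [ 0.5003 -0.1713] ang 81.0 L 0.133
```

View pics/w5.png

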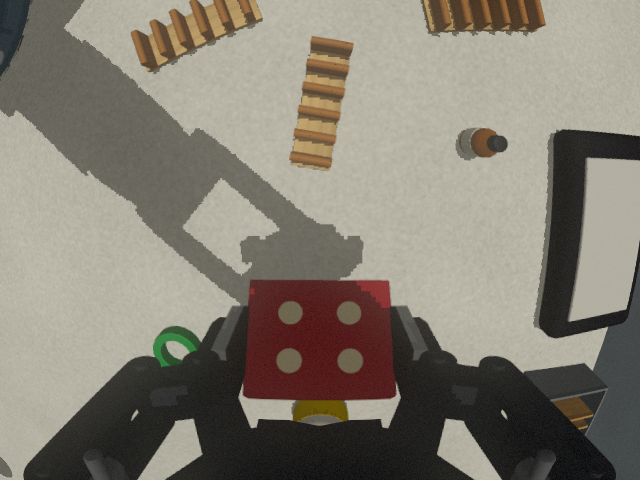

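```bash
cat >> h.py <<'E'
def proj(c,X,fish=True):
    d=att(c).T@(np.array(X)-np.array(c['origin']))
    if not fish: return np.array([c['cx']+c['fx']*d[0]/d[2],c['cy']+c['fy']*d[1]/d[2]])
    r=np.hypot(d[0],d[1]);k=np.arctan2(r,d[2])/r
    return np.array([c['cx']+c['fx']*k*d[0],c['cy']+c['fy']*k*d[1]])
def prof(c,ce,ang,fish=True,z=.038,offs=(-.012,-.006,0,.006,.012)):
    u=np.array([np.cos(ang),np.sin(ang)]);n=np.array([-u[1],u[0]]);S=np.arange(-.08,.081,.001);im=c['pixels'].astype(np.float32)
    out=[]
    for o in offs:
        P=np.array([proj(c,[*(np.array(ce)+u*s+n*o),z],fish) for s in S],np.float32)
        out.append(cv2.remap(im,P[:,0].reshape(-1,1),P[:,1].reshape(-1,1),cv2.INTER_LINEAR)[:,0])
    return S*1e3,np.mean(out,0)
E
python3 - <<'E'
from h import *
c=shot('wrist')
S,p=prof(c,(.5005,-.172),np.radians(81))
print(' '.join(f'{int(s)}:{int(v[2])}' for s,v in zip(S,p)))
cv2.imwrite('pics/c5.png',cv2.resize(c['pixels'][25:180,265:375,::-1],None,fx=3.8,fy=3.8,interpolation=cv2.INTER_CUBIC))
E
```

```text
-80:166 -79:166 -78:165 -77:165 -76:165 -75:166 -74:165 -73:165 -72:165 -71:166 -69:163 -68:137 -67:104 -66:99 -65:86 -64:69 -63:62 -62:64 -61:67 -60:70 -59:69 -58:68 -57:64 -56:61 -55:71 -54:92 -53:103 -52:104 -51:104 -50:104 -49:104 -48:104 -47:104 -46:104 -45:96 -44:80 -43:69 -42:66 -41:63 -40:63 -39:63 -38:68 -37:70 -36:69 -35:65 -34:66 -33:79 -32:103 -31:104 -30:103 -29:105 -28:105 -27:104 -26:104 -25:104 -24:99 -23:84 -22:70 -21:67 -20:63 -19:55 -18:56 -17:59 -16:63 -15:66 -14:69 -13:66 -12:65 -11:69 -10:90 -9:104 -8:105 -7:104 -6:105 -5:104 -4:104 -3:100 -2:86 -1:71 0:68 0:64 1:57 2:54 3:53 4:56 5:61 6:63 7:67 8:69 9:68 10:65 11:72 12:96 13:104 14:105 15:104 16:103 17:104 18:96 19:77 20:70 21:66 22:57 23:54 24:55 25:55 26:54 27:57 28:60 29:62 30:67 31:70 32:68 33:67 34:79 35:99 36:106 37:105 38:104 39:93 40:77 41:70 42:69 43:63 44:57 45:56 46:57 47:57 48:56 49:57 50:60 51:64 52:67 53:69 54:69 55:68 56:73 57:109 58:157 59:163 60:165 61:164 62:164 63:163 64:163 65:164 66:164 67:164 68:164 69:165 70:165 71:165 72:165 73:165 74:165 75:165 76:165 77:164 78:165 79:165 80:165
```

View pics/c5.png

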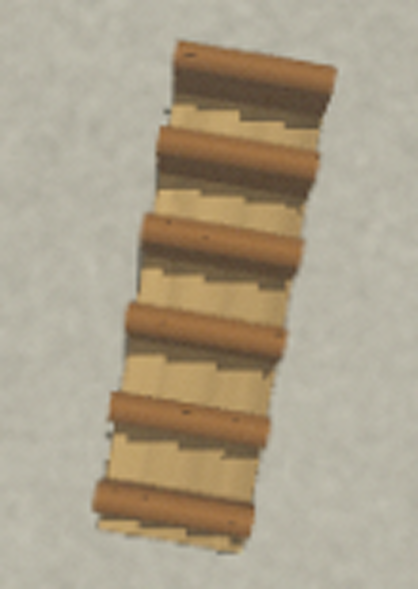

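```bash
cat >> h.py <<'E'
def racktop(ce=(.5005,-.172),ang=np.radians(81)):
    # comb phase of the divider tops in the top camera: template of brightness over x
    c=shot('top')
    S,p=prof(c,ce,ang,False); v=p.sum(1); 
    print(' '.join(f'{int(s)}:{int(x)}' for s,x in zip(S[::2],v[::2])))
E
python3 - <<'E'
from h import *
racktop()
c=shot('top')
for z in (.038,):
  for s in (-1,1):
    S,p=prof(c,(.5005,-.172),np.radians(171),False,z,offs=np.arange(-.05,.051,.004))
print('across',' '.join(f'{int(s)}:{int(x)}' for s,x in zip(S[50:111],p.sum(1)[50:111])))
c=shot('wrist')
S,p=prof(c,(.5005,-.175),np.radians(171),True,.038,offs=[-.058-.001,-.036,-.013,.010,.032])
print('acrossW',' '.join(f'{int(s)}:{int(x)}' for s,x in zip(S[50:111],p.sum(1)[50:111])))
E
```

```text
-80:239 -78:273 -76:302 -74:334 -72:354 -69:364 -67:349 -65:309 -63:251 -61:215 -59:195 -57:185 -55:168 -53:175 -51:219 -49:265 -47:292 -45:296 -43:281 -41:247 -39:214 -37:192 -35:187 -33:175 -31:178 -29:212 -27:260 -25:292 -23:300 -21:294 -19:264 -17:224 -15:196 -13:190 -11:183 -9:181 -7:206 -5:247 -3:285 -1:302 0:301 2:280 4:239 6:201 8:185 10:190 12:188 14:200 16:237 18:275 20:300 22:305 24:290 26:247 28:206 30:184 32:190 34:190 36:197 38:232 40:272 42:301 44:308 46:300 48:264 50:218 52:187 54:187 56:190 58:195 60:226 62:266 64:301 66:322 68:346 70:369 72:384 74:389 76:388 78:386 80:388
across -29:393 -28:394 -27:394 -26:394 -25:393 -24:390 -23:383 -22:372 -21:357 -20:338 -19:315 -18:292 -17:270 -16:253 -15:241 -14:234 -13:231 -12:231 -11:232 -10:234 -9:235 -8:236 -7:237 -6:236 -5:236 -4:236 -3:236 -2:236 -1:237 0:239 0:241 1:242 2:243 3:245 4:246 5:247 6:247 7:247 8:246 9:245 10:244 11:243 12:245 13:246 14:248 15:251 16:255 17:259 18:262 19:270 20:288 21:309 22:329 23:347 24:364 25:377 26:385 27:388 28:390 29:391 30:391
acrossW -29:529 -28:529 -27:529 -26:527 -25:528 -24:528 -23:529 -22:527 -21:528 -20:530 -19:518 -18:429 -17:324 -16:324 -15:324 -14:325 -13:322 -12:320 -11:315 -10:322 -9:322 -8:322 -7:322 -6:322 -5:321 -4:321 -3:319 -2:323 -1:320 0:324 0:325 1:321 2:324 3:325 4:319 5:325 6:325 7:321 8:323 9:322 10:322 11:323 12:322 13:322 14:317 15:315 16:322 17:324 18:322 19:322 20:351 21:463 22:527 23:531 24:532 25:530 26:530 27:532 28:530 29:527 30:524
```

The crop shows six divider tops with five slots. Both cameras agree on the slot edges: centres about 22.5 mm apart, middle slot at (0.499,-0.175), axis 81°. Now I'll hover the red plaque over the far right slot.

>>> move_arm(plan=[0,0.2,0,-0.196,0.014,-0.042,0,0.4,0,-0.393,0.027,-0.084,-0.1,0.8,-0.4,-0.589,0.04,-0.125,-0.2,1.1,-1,-0.785,0.054,-0.167,-0.2,1.28,-1.8,-0.785,0.054,-0.167,-0.2,1.28,-2.4,-0.785,0.054,-0.167,-0.2,1.28,-2.9,-0.785,0.054,-0.167,-0.2,1.28,-2.9,-0.785,0.054,-0.167,-0.2,1.28,-2.9,-0.785,0.054,-0.167])

```text
time_s: 13.15
eef_pos: [0.49, -0.2266, 0.1029]
eef_rot: [0.25, 0.703, 0.599, -0.29]
wrist_force: [0.6, 0.5, 0.3]
opening: 0.679
grasp_force: 66.1
```

Run:
```python
from h import *
c=shot('wrist','w6.png');st()
t=shot('top');rack(t,(.5,-.171))
```

```text
t 13.2 p [ 0.4903 -0.2266  0.1033] ty [ 0.987 -0.158  0.004] tz [-0.109 -0.699 -0.707] q [-0.23  0.39  1.86 -0.94  1.06  0.48] F [ 0.5  0.2 -0.5] op 58.4 gf 66.1
```

View pics/w6.png

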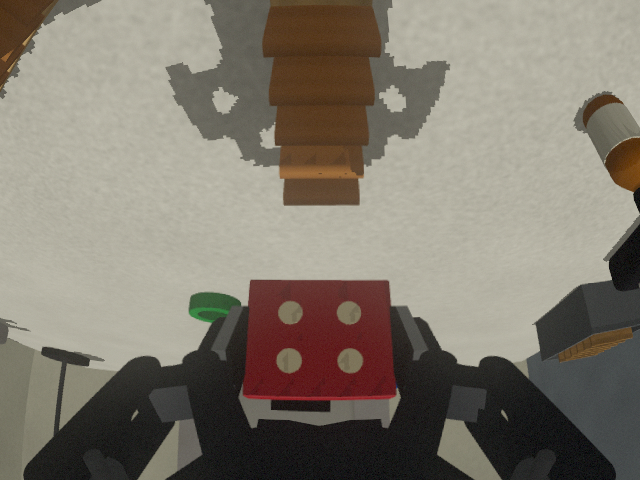

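>>> move_arm(plan=[0,0.04,-0.5,0,0,0,0,0.04,-0.9,0,0,0,0,0.04,-1.1,0,0,0,0,0.04,-1.2,0,0,0,0,0.04,-1.3,0,0,0,0,0.04,-1.3,0,0,0])

```text
time_s: 14.0
eef_pos: [0.4895, -0.2244, 0.037]
eef_rot: [0.249, 0.703, 0.599, -0.291]
wrist_force: [-0.2, -0.4, 0.1]
opening: 0.682
grasp_force: 66.1
```

>>> move_arm(plan=[0,0,-0.1,0,0,0,0,0,-0.2,0,0,0,0,0,-0.28,0,0,0,0,0,-0.3,0,0,0,0,0,-0.3,0,0,0])

```text
time_s: 14.62
eef_pos: [0.4893, -0.2246, 0.0234]
eef_rot: [0.25, 0.703, 0.599, -0.292]
wrist_force: [-3.2, 5.0, 11.5]
opening: 0.682
grasp_force: 67.4
```

>>> move_arm(plan=[0,0,0,0,0,0,0,0,0,0,0,0,0,0,0,0,0,0,0,0,0.4,0,0,0,0,0,1.4,0,0,0,0,0,2.6,0,0,0,0,0.5,3.6,0.2,0,0,0,1.5,4,0.4,0,0,0,2.6,4,0.6,0,0,0,3.8,4,0.785,-0.054,0.167], grip=76)

```text
time_s: 15.88
eef_pos: [0.4907, -0.0335, 0.2232]
eef_rot: [0.015, 0.717, 0.696, -0.035]
wrist_force: [0.2, 0.7, -1.1]
opening: 0.889
grasp_force: 0.0
```

Run:
```python
from h import *
st()
c=shot('top');rack(c,(.5,-.171))
for w in plq(c,0)['r']: print(w)
im=c['pixels'][215:285,330:410,::-1]; s=shot('side')['pixels'][225:335,200:400,::-1]
cv2.imwrite('pics/v1.png',np.hstack([cv2.resize(im,(480,420),interpolation=2)]))
cv2.imwrite('pics/v1.png',np.vstack([cv2.resize(im,(320,280)),np.zeros((8,320,3),np.uint8),cv2.resize(s,(320,176))]))
```

```text
t 15.875 p [ 0.4907 -0.0335  0.2232] ty [ 0.999 -0.031 -0.028] tz [-0.03  -0.069 -0.997] q [-0.26  0.02  1.8  -0.08  1.33 -0.21] F [ 0.2  0.7 -1.1] op 75.9 gf 0.0
rack px [369.1 247.3] [43.4 19.4] ctr [ 0.5046 -0.1723] ang 74.7 L 0.134
```

View pics/v1.png

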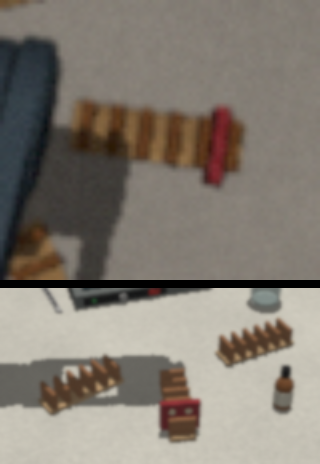

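The red stands in the far right slot, clear in both the top and side views. Next is blue.

```bash
cat >> h.py <<'E'
def go(p,yaw,lean):
    o,M=st(); G=R.from_euler('z',yaw,degrees=True)*R.from_euler('x',lean,degrees=True)*R.from_matrix([[0,1,0],[1,0,0],[0,0,-1]])
    print('go',((np.array(p)-o['eef_pos'])/.05).round(2),(G*R.from_matrix(M).inv()).as_rotvec().round(3))
E
python3 -c "
from h import *
go((.4875,.2142,.12),.7,45)"
```

```text
t 15.975 p [ 0.4888 -0.032   0.2225] ty [ 0.999 -0.03  -0.029] tz [-0.031 -0.07  -0.997] q [-0.26  0.02  1.8  -0.08  1.33 -0.21] F [-0.2 -0.2  0.5] op 76.0 gf 0.0
go [-0.03  4.92 -2.05] [ 0.856 -0.035  0.027]
```

>>> move_arm(plan=[0,0.7,0,0.17,-0.007,0.005,0,1.5,0,0.34,-0.014,0.01,0,2.5,0,0.51,-0.02,0.015,0,3.5,0,0.68,-0.028,0.02,-0.03,4.5,-0.4,0.856,-0.035,0.027,-0.03,4.92,-1.2,0.856,-0.035,0.027,-0.03,4.92,-2.05,0.856,-0.035,0.027,-0.03,4.92,-2.05,0.856,-0.035,0.027,-0.03,4.92,-2.05,0.856,-0.035,0.027])

```text
time_s: 17.1
eef_pos: [0.4886, 0.2113, 0.1203]
eef_rot: [-0.272, 0.65, 0.657, 0.267]
wrist_force: [-0.1, -0.2, 0.3]
opening: 0.888
grasp_force: 0.0
```

Run:
```python
from h import *
go((.4875,.2142,.0477),.7,45)
c=shot('wrist')
for n in 'bg':
    Q=quad(c,n);print(n,Q.tolist(),np.mean([onz(c,*q,.058,True) for q in Q],0).round(4))
```

```text
t 17.1 p [0.4886 0.2113 0.1203] ty [ 1.     0.012 -0.003] tz [-0.01   0.704 -0.71 ] q [-0.27  0.29  1.95  0.78  1.28 -0.66] F [-0.1 -0.2  0.3] op 75.9 gf 0.0
go [-0.02  0.06 -1.45] [ 0.004 -0.003  0.   ]
b [[266.0, 325.0], [366.0, 325.0], [368.0, 408.0], [264.0, 408.0]] [0.4869 0.2015 0.058 ]
g [[272.0, 232.0], [361.0, 232.0], [365.0, 305.0], [269.0, 305.0]] [0.4863 0.2657 0.058 ]
```

>>> move_arm(plan=[-0.03,0.04,-0.6,0,0,0,-0.03,0.04,-1.1,0,0,0,-0.03,0.04,-1.35,0,0,0,-0.03,0.04,-1.45,0,0,0,-0.03,0.04,-1.45,0,0,0])

```text
time_s: 17.77
eef_pos: [0.4869, 0.2135, 0.0475]
eef_rot: [-0.272, 0.65, 0.658, 0.267]
wrist_force: [-0.0, 0.7, -0.4]
opening: 0.89
grasp_force: 0.0
```

>>> move_arm(plan=[0,0,0,0,0,0,0,0,0,0,0,0,0,0,0,0,0,0,0,0,0,0,0,0,0,0,0,0,0,0], grip=50)

```text
time_s: 18.4
eef_pos: [0.4868, 0.213, 0.0482]
eef_rot: [-0.272, 0.65, 0.658, 0.267]
wrist_force: [-3.8, -8.7, 9.2]
opening: 0.684
grasp_force: 61.3
```

>>> move_arm(plan=[0,0,0.3,0,0,0,0,0,0.8,0,0,0,0,-0.5,1.6,0,0,0,0,-1.5,2.6,0,0,0,0,-2.5,3,0,0,0,0,-2.5,3,0,0,0,0,-2.5,3,0,0,0])

```text
time_s: 19.27
eef_pos: [0.4861, 0.0889, 0.1973]
eef_rot: [-0.272, 0.65, 0.657, 0.267]
wrist_force: [-0.1, 0.1, -0.7]
opening: 0.682
grasp_force: 67.0
```

Run:
```python
from h import *
c=shot('wrist');Q=quad(c,'b');print(Q.tolist());held(c,Q)
go((.50,-.29,.25),-9,0)
```

```text
[[249.0, 283.0], [389.0, 281.0], [396.0, 400.0], [241.0, 406.0]]
t 19.325 p [0.4856 0.0896 0.1967] ty [ 1.     0.013 -0.004] tz [-0.012  0.705 -0.709] q [-0.5   0.19  1.88  0.66  1.54 -0.7 ] F [-1.  -0.8  0.2] op 58.4 gf 67.0
centre in tool mm [ -4.    0.3 -14.1] world [0.4862 0.0768 0.2039]
plaque axes in tool: long [ 0.11   0.986 -0.128] short [-0.745 -0.003 -0.667] norm [-0.658  0.169  0.734]
t 19.325 p [0.4856 0.0896 0.1967] ty [ 1.     0.013 -0.004] tz [-0.012  0.705 -0.709] q [-0.5   0.19  1.88  0.66  1.54 -0.7 ] F [-1.  -0.8  0.2] op 58.4 gf 67.0
go [ 0.29 -7.59  1.07] [-0.781  0.052 -0.16 ]
```

>>> move_arm(plan=[0,-0.8,0.3,-0.2,0,0,0.1,-1.8,0.7,-0.4,0.02,-0.06,0.15,-3,1,-0.6,0.04,-0.12,0.2,-4.2,1,-0.781,0.052,-0.16,0.25,-5.4,1,-0.781,0.052,-0.16,0.29,-6.6,1,-0.781,0.052,-0.16,0.29,-7.4,1,-0.781,0.052,-0.16,0.29,-7.6,1,-0.781,0.052,-0.16,0.29,-7.6,1,-0.781,0.052,-0.16,0.29,-7.6,1,-0.781,0.052,-0.16])

```text
time_s: 20.58
eef_pos: [0.501, -0.2893, 0.2464]
eef_rot: [-0.0, 0.76, 0.65, 0.001]
wrist_force: [0.1, 0.5, -1.0]
opening: 0.681
grasp_force: 67.0
```

```bash
cat >> h.py <<'E'
def edges(c,ce,ang,fish,rising,lv,offs=(-.012,-.006,0,.006,.012)):
    S,p=prof(c,ce,ang,fish,.038,offs); v=p[:,2] if fish else p.sum(1); o=[]
    for i in range(len(v)-1):
        if (v[i]<lv<=v[i+1]) if rising else (v[i]>lv>=v[i+1]): o.append(round(float(S[i]+(lv-v[i])/(v[i+1]-v[i])),1))
    return o
def fit(ce=(.4988,-.1752),ang=81.):
    a=np.radians(ang);w=shot('wrist');t=shot('top');st()
    print('W far+',edges(w,ce,a,True,True,86)); print('T near-',edges(t,ce,a,False,False,245)); print('T far+',edges(t,ce,a,False,True,245))
    rack(t,ce);rack(w,ce,.038,True)
    for s in(-.02,0,.0225,.045):   # across centre at several s -> centre line
        for n,c,f,lv in(('W',w,True,140),('T',t,False,300)):
            u=np.array([np.cos(a),np.sin(a)]);S,p=prof(c,np.array(ce)+u*s,a+np.pi/2,f,.038,(-.004,0,.004)); v=p[:,2] if f else p.sum(1)
            i=np.where(v[40:121]<lv)[0]; print(n,s,'across',S[40+i[0]].round(),S[40+i[-1]].round(),end=' | ')
    print()
E
python3 -c "
from h import *
fit()"
```

```text
t 20.675 p [ 0.5011 -0.2897  0.2468] ty [ 0.988 -0.154  0.001] tz [ 0.001 -0.    -1.   ] q [-0.73  0.18  1.58  0.    1.38 -0.57] F [-0.2  0.1 -0.5] op 58.1 gf 67.0
W far+ [-30.3, -7.5, 15.3, 37.8, 59.8]
T near- [-60.2, -15.3, 7.2, 29.7, 52.4]
T far+ [-75.0, -25.3, -2.8, 19.7, 42.0, 64.4]
rack px [368.5 249. ] [43.3 17.5] ctr [ 0.4992 -0.1705] ang 77.5 L 0.134
rack px [302.5 161. ] [16. 49.] ctr [ 0.4945 -0.2328] ang 170.7 L 0.046
rack px [294.5  90.5] [103.  57.] ctr [ 0.4977 -0.1644] ang 81.2 L 0.1
W -0.02 across -21.0 18.0 | T -0.02 across -19.0 12.0 | W 0 across -21.0 16.0 | T 0 across -19.0 16.0 | W 0.0225 across -21.0 16.0 | T 0.0225 across -19.0 18.0 | W 0.045 across -21.0 17.0 | T 0.045 across -20.0 19.0 |
```

>>> move_arm(plan=[0,0.4,0,-0.194,0.03,0,0,0.8,0,-0.388,0.061,0,-0.1,1.2,-0.4,-0.582,0.092,0,-0.17,1.5,-1,-0.776,0.122,0,-0.17,1.72,-1.8,-0.776,0.122,0,-0.17,1.72,-2.4,-0.776,0.122,0,-0.17,1.72,-2.9,-0.776,0.122,0,-0.17,1.72,-2.9,-0.776,0.122,0,-0.17,1.72,-2.9,-0.776,0.122,0])

```text
time_s: 21.8
eef_pos: [0.493, -0.2052, 0.103]
eef_rot: [0.25, 0.702, 0.6, -0.29]
wrist_force: [0.2, 0.0, -0.6]
opening: 0.681
grasp_force: 67.0
```

Run:
```python
from h import *
go((.4927,-.2036,.038),-9,-45)
c=shot('wrist','w7.png')
```

```text
t 21.8 p [ 0.493  -0.2052  0.103 ] ty [ 0.988 -0.154  0.003] tz [-0.107 -0.699 -0.707] q [-0.19  0.39  1.86 -0.93  1.09  0.5 ] F [ 0.2  0.  -0.6] op 58.2 gf 67.0
go [-0.01  0.03 -1.3 ] [ 0.001  0.003 -0.002]
```

>>> move_arm(plan=[0,0.03,-0.5,0,0,0,0,0.03,-0.9,0,0,0,0,0.03,-1.1,0,0,0,0,0.03,-1.2,0,0,0,0,0.03,-1.3,0,0,0,0,0.03,-1.3,0,0,0])

```text
time_s: 22.6
eef_pos: [0.4925, -0.2039, 0.037]
eef_rot: [0.25, 0.702, 0.6, -0.29]
wrist_force: [0.7, 0.1, -0.2]
opening: 0.682
grasp_force: 67.0
```

>>> move_arm(plan=[0,0,-0.1,0,0,0,0,0,-0.2,0,0,0,0,0,-0.27,0,0,0,0,0,-0.29,0,0,0,0,0,-0.29,0,0,0])

```text
time_s: 23.22
eef_pos: [0.4924, -0.2038, 0.0222]
eef_rot: [0.249, 0.702, 0.6, -0.29]
wrist_force: [0.5, -0.6, -1.2]
opening: 0.681
grasp_force: 67.0
```

>>> move_arm(plan=[0,0,-0.03,0,0,0,0,0,0,0,0,0,0,0,0,0,0,0,0,0,0.4,0,0,0,0,0,1.4,0,0,0,0,0,2.6,0,0,0,0,0.5,3.6,0.2,0,0,0,1.5,4,0.4,0,0,0,2.6,4,0.6,0,0,0,3.8,4,0.776,-0.122,0.16], grip=76)

```text
time_s: 24.48
eef_pos: [0.4942, -0.0131, 0.224]
eef_rot: [0.031, 0.725, 0.688, -0.024]
wrist_force: [0.2, -0.0, 0.3]
opening: 0.891
grasp_force: 0.0
```

Run:
```python
from h import *
go((.581,.278,.12),.7,45)
c=shot('top');s=shot('side')
im=c['pixels'][215:285,330:410,::-1]; s=s['pixels'][225:335,200:400,::-1]
cv2.imwrite('pics/v2.png',np.vstack([cv2.resize(im,(320,280)),np.zeros((8,320,3),np.uint8),cv2.resize(s,(320,176))]))
```

```text
t 24.475 p [ 0.4942 -0.0131  0.224 ] ty [ 0.999 -0.052  0.012] tz [ 0.008 -0.078 -0.997] q [-0.22 -0.    1.82 -0.08  1.3  -0.15] F [ 0.2 -0.   0.3] op 76.1 gf 0.0
go [ 1.74  5.82 -2.08] [ 0.863 -0.005  0.065]
```

View pics/v2.png

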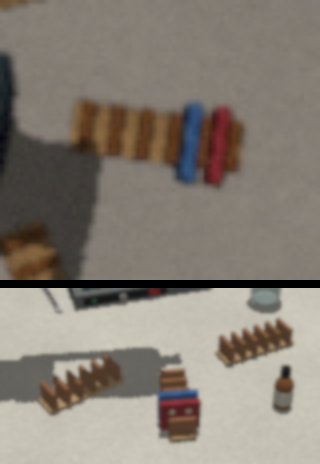

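Red and blue both stand in neighbouring slots. Next is yellow.

>>> move_arm(plan=[0.2,0.7,0,0.17,0,0.013,0.5,1.5,0,0.34,0,0.026,0.8,2.5,0,0.51,0,0.039,1.1,3.5,0,0.68,0,0.052,1.5,4.5,-0.4,0.863,-0.005,0.065,1.74,5.5,-1,0.863,-0.005,0.065,1.74,5.82,-1.8,0.863,-0.005,0.065,1.74,5.82,-2.08,0.863,-0.005,0.065,1.74,5.82,-2.08,0.863,-0.005,0.065,1.74,5.82,-2.08,0.863,-0.005,0.065])

```text
time_s: 25.82
eef_pos: [0.5807, 0.2761, 0.1199]
eef_rot: [-0.272, 0.649, 0.658, 0.267]
wrist_force: [0.6, -0.3, -0.6]
opening: 0.889
grasp_force: 0.0
```

Run:
```python
from h import *
c=shot('wrist')
for n in 'yg':
    Q=quad(c,n);P=np.mean([onz(c,*q,.058,True) for q in Q],0);print(n,Q.tolist(),P.round(4))
    if n=='y': go((P[0],P[1]+.0113,.0477),.7,45)
```

```text
y [[269.0, 323.0], [368.0, 324.0], [369.0, 406.0], [265.0, 406.0]] [0.5802 0.2673 0.058 ]
t 25.875 p [0.5808 0.2762 0.1201] ty [ 1.     0.015 -0.001] tz [-0.011  0.704 -0.71 ] q [-0.11  0.46  1.7   0.83  1.24 -0.52] F [ 0.7  0.1 -0.8] op 75.8 gf 0.0
go [-0.01  0.05 -1.45] [ 0.005 -0.001 -0.002]
g [[131.0, 316.0], [202.0, 320.0], [153.0, 370.0], [123.0, 373.0]] [0.4747 0.2735 0.058 ]
```

>>> move_arm(plan=[-0.01,0.05,-0.6,0,0,0,-0.01,0.05,-1.1,0,0,0,-0.01,0.05,-1.35,0,0,0,-0.01,0.05,-1.45,0,0,0,-0.01,0.05,-1.45,0,0,0])

```text
time_s: 26.5
eef_pos: [0.5794, 0.2795, 0.0465]
eef_rot: [-0.272, 0.649, 0.659, 0.266]
wrist_force: [0.3, 0.6, 0.5]
opening: 0.885
grasp_force: 0.0
```

>>> move_arm(plan=[0,0,0,0,0,0,0,0,0,0,0,0,0,0,0,0,0,0,0,0,0,0,0,0,0,0,0,0,0,0], grip=50)

```text
time_s: 27.12
eef_pos: [0.5797, 0.2789, 0.0475]
eef_rot: [-0.272, 0.649, 0.659, 0.266]
wrist_force: [-2.8, -6.7, 6.7]
opening: 0.687
grasp_force: 61.9
```

>>> move_arm(plan=[0,0,0.3,0,0,0,0,0,0.8,0,0,0,0,-0.5,1.6,0,0,0,0,-1.5,2.6,0,0,0,0,-2.7,3,0,0,0,0,-3.8,3,0,0,0,0,-3.8,3,0,0,0])

```text
time_s: 28.0
eef_pos: [0.5805, 0.0852, 0.1975]
eef_rot: [-0.27, 0.651, 0.657, 0.267]
wrist_force: [-0.6, 0.2, -1.2]
opening: 0.682
grasp_force: 68.2
```

Run:
```python
from h import *
c=shot('wrist');Q=quad(c,'y');print(Q.tolist());held(c,Q)
go((.50,-.29,.25),-9,0)
```

```text
[[249.0, 283.0], [390.0, 283.0], [396.0, 406.0], [242.0, 402.0]]
t 28.05 p [0.5797 0.0875 0.197 ] ty [ 1.     0.012 -0.002] tz [-0.01   0.704 -0.711] q [-0.43  0.37  1.64  0.69  1.54 -0.61] F [ 0.1  0.1 -1.5] op 58.4 gf 68.2
centre in tool mm [ -6.4   1.  -14. ] world [0.5809 0.0732 0.2025]
plaque axes in tool: long [-0.05   0.997  0.055] short [-0.79  -0.005 -0.613] norm [-0.611 -0.074  0.788]
t 28.05 p [0.5797 0.0875 0.197 ] ty [ 1.     0.012 -0.002] tz [-0.01   0.704 -0.711] q [-0.43  0.37  1.64  0.69  1.54 -0.61] F [ 0.1  0.1 -1.5] op 58.4 gf 68.2
go [-1.59 -7.55  1.06] [-0.78   0.054 -0.16 ]
```

>>> move_arm(plan=[-0.2,-0.8,0.3,-0.2,0,0,-0.4,-1.8,0.7,-0.4,0.02,-0.06,-0.7,-3,1,-0.6,0.04,-0.12,-1,-4.2,1,-0.78,0.054,-0.16,-1.3,-5.4,1,-0.78,0.054,-0.16,-1.5,-6.6,1,-0.78,0.054,-0.16,-1.59,-7.4,1,-0.78,0.054,-0.16,-1.59,-7.55,1,-0.78,0.054,-0.16,-1.59,-7.55,1,-0.78,0.054,-0.16,-1.59,-7.55,1,-0.78,0.054,-0.16])

```text
time_s: 29.3
eef_pos: [0.4998, -0.2859, 0.2457]
eef_rot: [-0.002, 0.759, 0.651, -0.001]
wrist_force: [-0.2, 0.1, 0.0]
opening: 0.683
grasp_force: 68.2
```

```bash
python3 -c "
from h import *
fit()"
```

```text
t 29.4 p [ 0.4998 -0.2863  0.2459] ty [ 0.988 -0.153 -0.003] tz [-0.003  0.001 -1.   ] q [-0.73  0.17  1.59 -0.    1.39 -0.57] F [-0.3 -0.6  0.2] op 58.5 gf 68.2
W far+ [-28.0, -7.3, 15.2, 37.9, 60.1]
T near- [-60.7, -20.9, 7.2, 29.8, 52.5]
T far+ [-71.3, -24.7, -2.9, 19.8, 41.9, 64.4]
rack px [368.8 250.2] [43.5 16.1] ctr [ 0.4954 -0.1713] ang 81.2 L 0.135
rack px [304.5 164.5] [15. 49.] ctr [ 0.4937 -0.2328] ang 170.9 L 0.046
rack px [301.  139.5] [11. 54.] ctr [ 0.4942 -0.2089] ang 170.7 L 0.05
rack px [301.5  81.5] [79. 43.] ctr [ 0.5032 -0.1538] ang 81.3 L 0.077
W -0.02 across -20.0 17.0 | T -0.02 across -29.0 32.0 | W 0 across -20.0 16.0 | T 0 across -19.0 16.0 | W 0.0225 across -21.0 17.0 | T 0.0225 across -19.0 18.0 | W 0.045 across -21.0 17.0 | T 0.045 across -20.0 19.0 |
```

>>> move_arm(plan=[0,0.4,0,-0.194,0.03,0,0,0.9,0,-0.388,0.061,0,-0.05,1.4,-0.4,-0.582,0.092,0,-0.08,1.8,-1,-0.776,0.122,0,-0.08,2.1,-1.8,-0.776,0.122,0,-0.08,2.1,-2.4,-0.776,0.122,0,-0.08,2.1,-2.85,-0.776,0.122,0,-0.08,2.1,-2.85,-0.776,0.122,0,-0.08,2.1,-2.85,-0.776,0.122,0])

```text
time_s: 30.52
eef_pos: [0.496, -0.1826, 0.1043]
eef_rot: [0.248, 0.703, 0.6, -0.291]
wrist_force: [-0.3, 0.5, -1.0]
opening: 0.68
grasp_force: 68.3
```

Run:
```python
from h import *
go((.496,-.1814,.037),-9,-45)
```

```text
t 30.525 p [ 0.496  -0.1826  0.1043] ty [ 0.988 -0.157 -0.001] tz [-0.112 -0.698 -0.707] q [-0.15  0.4   1.84 -0.9   1.12  0.52] F [-0.3  0.5 -1. ] op 58.0 gf 68.3
go [-0.    0.02 -1.35] [-0.    -0.001  0.   ]
```

>>> move_arm(plan=[0,0.02,-0.5,0,0,0,0,0.02,-0.9,0,0,0,0,0.02,-1.1,0,0,0,0,0.02,-1.2,0,0,0,0,0.02,-1.33,0,0,0,0,0.02,-1.33,0,0,0])

```text
time_s: 31.28
eef_pos: [0.4953, -0.1819, 0.0368]
eef_rot: [0.247, 0.703, 0.6, -0.292]
wrist_force: [-0.3, 0.8, 0.3]
opening: 0.684
grasp_force: 68.3
```

>>> move_arm(plan=[0,0,-0.1,0,0,0,0,0,-0.2,0,0,0,0,0,-0.27,0,0,0,0,0,-0.3,0,0,0,0,0,-0.3,0,0,0])

```text
time_s: 31.9
eef_pos: [0.4954, -0.1818, 0.0218]
eef_rot: [0.247, 0.703, 0.6, -0.292]
wrist_force: [-0.1, 0.0, -0.8]
opening: 0.679
grasp_force: 68.4
```

>>> move_arm(plan=[0,0,-0.04,0,0,0,0,0,0,0,0,0,0,0,0,0,0,0,0,0,0.4,0,0,0,0,0,1.4,0,0,0,0,0,2.6,0,0,0,0,0.5,3.6,0.2,0,0,0,1.5,4,0.4,0,0,0,2.6,4,0.6,0,0,0,3.8,4,0.776,-0.122,0.16], grip=76)

```text
time_s: 33.15
eef_pos: [0.4972, 0.0089, 0.2234]
eef_rot: [0.029, 0.724, 0.688, -0.025]
wrist_force: [-0.4, -0.7, -0.7]
opening: 0.891
grasp_force: 0.0
```

Run:
```python
from h import *
go((.4868,.277,.12),.7,45)
c=shot('top');rack(c,(.5,-.171))
for n in 'yrb':
    print(n,[w for w in plq(c,0)[n] if -.3<w[1][1]<-.1])
```

```text
t 33.15 p [0.4972 0.0089 0.2234] ty [ 0.999 -0.051  0.007] tz [ 0.003 -0.077 -0.997] q [-0.17  0.01  1.81 -0.08  1.3  -0.1 ] F [-0.4 -0.7 -0.7] op 76.1 gf 0.0
go [-0.21  5.36 -2.07] [ 0.862 -0.01   0.062]
rack px [368.  244.9] [43.6 19.9] ctr [ 0.5121 -0.1694] ang 70.3 L 0.135
y []
r []
b [([380.0, 246.0], [0.5056, -0.2031], [0.056, 0.028], 170.4)]
```

>>> move_arm(plan=[0,0.7,0,0.17,0,0.013,0,1.5,0,0.34,0,0.026,-0.1,2.5,0,0.51,0,0.039,-0.15,3.5,0,0.68,-0.01,0.052,-0.21,4.5,-0.4,0.862,-0.01,0.062,-0.21,5.36,-1,0.862,-0.01,0.062,-0.21,5.36,-1.8,0.862,-0.01,0.062,-0.21,5.36,-2.07,0.862,-0.01,0.062,-0.21,5.36,-2.07,0.862,-0.01,0.062])

```text
time_s: 34.33
eef_pos: [0.4846, 0.276, 0.118]
eef_rot: [-0.273, 0.65, 0.658, 0.265]
wrist_force: [0.2, 0.1, -1.2]
opening: 0.888
grasp_force: 0.0
```

Run:
```python
from h import *
c=shot('wrist')
Q=quad(c,'g');P=np.mean([onz(c,*q,.058,True) for q in Q],0);print(Q.tolist(),P.round(4))
go((P[0],P[1]+.0113,.0477),.7,45)
```

```text
[[272.0, 324.0], [371.0, 323.0], [376.0, 407.0], [269.0, 407.0]] [0.4864 0.2666 0.058 ]
t 34.375 p [0.4854 0.2759 0.119 ] ty [ 1.     0.015 -0.003] tz [-0.013  0.704 -0.71 ] q [-0.14  0.3   1.95  0.84  1.21 -0.59] F [ 0.2 -0.   1.2] op 76.3 gf 0.0
go [ 0.02  0.04 -1.43] [ 0.004 -0.003 -0.003]
```

>>> move_arm(plan=[0.03,0.03,-0.6,0,0,0,0.03,0.03,-1.1,0,0,0,0.03,0.03,-1.33,0,0,0,0.03,0.03,-1.42,0,0,0,0.03,0.03,-1.42,0,0,0])

```text
time_s: 35.0
eef_pos: [0.487, 0.2776, 0.0481]
eef_rot: [-0.272, 0.649, 0.659, 0.266]
wrist_force: [0.3, -0.4, 0.1]
opening: 0.886
grasp_force: 0.0
```

>>> move_arm(plan=[0,0,0,0,0,0,0,0,0,0,0,0,0,0,0,0,0,0,0,0,0,0,0,0,0,0,0,0,0,0], grip=50)

```text
time_s: 35.62
eef_pos: [0.4859, 0.2774, 0.0486]
eef_rot: [-0.273, 0.649, 0.659, 0.266]
wrist_force: [-6.7, -8.3, 10.3]
opening: 0.69
grasp_force: 61.1
```

>>> move_arm(plan=[0,0,0.3,0,0,0,0,0,0.8,0,0,0,0,-0.5,1.6,0,0,0,0,-1.5,2.6,0,0,0,0,-2.7,3,0,0,0,0,-3.8,3,0,0,0,0,-3.8,3,0,0,0])

```text
time_s: 36.5
eef_pos: [0.4882, 0.0835, 0.1991]
eef_rot: [-0.269, 0.651, 0.657, 0.267]
wrist_force: [0.1, 0.1, -0.1]
opening: 0.682
grasp_force: 65.9
```

Run:
```python
from h import *
c=shot('wrist');Q=quad(c,'g');print(Q.tolist());held(c,Q)
go((.50,-.29,.25),-9,0)
```

```text
[[249.0, 281.0], [389.0, 281.0], [397.0, 398.0], [240.0, 427.0]]
t 36.55 p [0.4874 0.0857 0.1986] ty [ 1.     0.012 -0.001] tz [-0.009  0.703 -0.711] q [-0.51  0.19  1.87  0.66  1.54 -0.7 ] F [-0.7 -0.4 -0.4] op 58.6 gf 65.9
centre in tool mm [  0.5   1.1 -26.5] world [0.4887 0.0674 0.2178]
plaque axes in tool: long [-0.131  0.92   0.37 ] short [-0.934  0.01  -0.357] norm [-0.332 -0.392  0.858]
t 36.55 p [0.4874 0.0857 0.1986] ty [ 1.     0.012 -0.001] tz [-0.009  0.703 -0.711] q [-0.51  0.19  1.87  0.66  1.54 -0.7 ] F [-0.7 -0.4 -0.4] op 58.6 gf 65.9
go [ 0.25 -7.51  1.03] [-0.779  0.055 -0.16 ]
```

>>> move_arm(plan=[0,-0.8,0.3,-0.2,0,0,0.1,-1.8,0.7,-0.4,0.02,-0.06,0.15,-3,1,-0.6,0.04,-0.12,0.2,-4.2,1,-0.779,0.055,-0.16,0.25,-5.4,1,-0.779,0.055,-0.16,0.25,-6.6,1,-0.779,0.055,-0.16,0.25,-7.4,1,-0.779,0.055,-0.16,0.25,-7.5,1,-0.779,0.055,-0.16,0.25,-7.5,1,-0.779,0.055,-0.16,0.25,-7.5,1,-0.779,0.055,-0.16])

```text
time_s: 37.8
eef_pos: [0.4992, -0.2854, 0.2473]
eef_rot: [-0.002, 0.759, 0.651, -0.001]
wrist_force: [0.5, -0.1, -0.6]
opening: 0.681
grasp_force: 65.9
```

```bash
python3 -c "
from h import *
fit()
shot('wrist','w8.png')"
```

```text
t 37.9 p [ 0.4992 -0.2858  0.2475] ty [ 0.988 -0.154 -0.003] tz [-0.003  0.002 -1.   ] q [-0.73  0.17  1.59 -0.    1.39 -0.57] F [-0.1  0.  -0.3] op 58.3 gf 65.9
W far+ [-23.8, 17.8, 38.0, 63.2]
T near- [-54.2, -16.3, 9.1, 36.0, 60.0]
T far+ [-71.9, -21.0, -1.9, 21.4, 43.9, 65.4]
rack px [368.  244.9] [43.3 20.3] ctr [ 0.5121 -0.1691] ang 81.6 L 0.134
rack px [314.5 161. ] [16. 43.] ctr [ 0.5028 -0.2305] ang 171.1 L 0.04
rack px [309. 136.] [12. 56.] ctr [ 0.5014 -0.2061] ang 170.9 L 0.052
rack px [312.5 110. ] [65. 14.] ctr [ 0.5084 -0.1821] ang 171.0 L 0.06
rack px [315.5  65.5] [53. 43.] ctr [ 0.5178 -0.1398] ang 81.2 L 0.052
W -0.02 across -36.0 10.0 | T -0.02 across -40.0 21.0 | W 0 across -40.0 21.0 | T 0 across -33.0 20.0 | W 0.0225 across -32.0 6.0 | T 0.0225 across -32.0 8.0 | W 0.045 across -32.0 6.0 | T 0.045 across -33.0 7.0 |
```

View pics/w8.png

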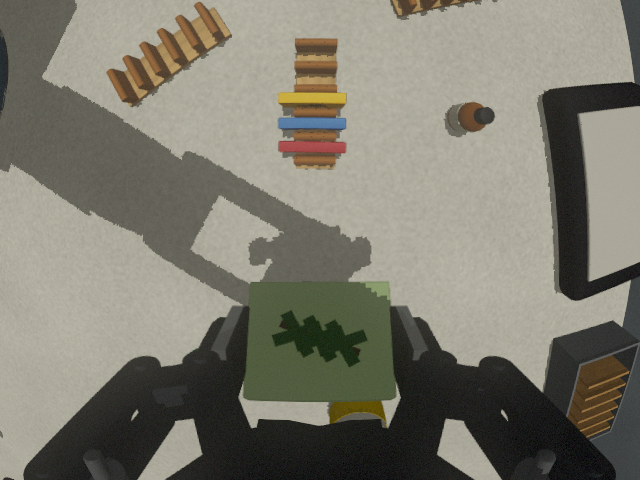

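The rack has been knocked about 13 mm. Yellow (312,99), blue (312,124) and red (312,147) still stand in it, so I'll measure it again.

```bash
python3 -c "
from h import *
fit((.5116,-.1770))
w=shot('wrist');t=shot('top')
print('pl',[ (k,v) for k,v in plq(w,True,.058).items() if k in 'yrb'])
a=np.radians(81);
for o in (-.014,0,.014): print(o,edges(w,(.5116,-.177),a,True,True,86,(o-.003,o,o+.003)),edges(t,(.5116,-.177),a,False,False,245,(o-.003,o,o+.003)))
"
```

```text
t 38.05 p [ 0.499  -0.2866  0.2475] ty [ 0.988 -0.154 -0.003] tz [-0.003  0.001 -1.   ] q [-0.73  0.17  1.59 -0.    1.39 -0.57] F [0.1 0.7 0.2] op 58.5 gf 65.9
W far+ [-23.8, 19.0, 41.8, 63.6]
T near- [-56.3, -17.4, 8.9, 34.5, 56.5]
T far+ [-21.2, -1.3, 23.4, 46.0, 67.8]
rack px [368.  244.6] [43.4 20.2] ctr [ 0.5128 -0.1691] ang 69.4 L 0.134
rack px [314. 160.] [16. 42.] ctr [ 0.5026 -0.2303] ang 171.1 L 0.039
rack px [314.5 135. ] [12. 43.] ctr [ 0.5067 -0.2069] ang 171.1 L 0.04
rack px [312.  109.5] [13. 66.] ctr [ 0.5081 -0.1824] ang 170.9 L 0.061
rack px [315.2  64.6] [42.6 54. ] ctr [ 0.5178 -0.1398] ang 80.3 L 0.053
W -0.02 across -20.0 26.0 | T -0.02 across -28.0 34.0 | W 0 across -28.0 34.0 | T 0 across -21.0 33.0 | W 0.0225 across -19.0 19.0 | T 0.0225 across -20.0 21.0 | W 0.045 across -20.0 19.0 | T 0.045 across -20.0 20.0 | 
pl [('y', [([312.0, 96.0], [0.5096, -0.1729], [0.057, 0.01], 170.8)]), ('r', []), ('b', [([312.0, 122.0], [0.5065, -0.1957], [0.056, 0.007], 170.9)])]
-0.014 [-24.1, 19.4, 41.9, 63.4] [-55.4, -18.1, 9.0, 32.5, 56.3]
0 [-24.1, 19.2, 41.7, 63.5] [-57.4, -16.3, 8.2, 35.4, 56.0]
0.014 [-23.8, 19.2, 41.7, 63.7] [-56.3, -17.5, 9.5, 34.1, 57.6]
```

>>> move_arm(plan=[0,0.5,0,-0.194,0.03,0,0.1,1.1,0,-0.388,0.061,0,0.2,1.7,-0.4,-0.582,0.092,0,0.27,2.3,-1,-0.776,0.122,0,0.27,2.59,-1.8,-0.776,0.122,0,0.27,2.59,-2.4,-0.776,0.122,0,0.27,2.59,-2.85,-0.776,0.122,0,0.27,2.59,-2.85,-0.776,0.122,0,0.27,2.59,-2.85,-0.776,0.122,0])

```text
time_s: 39.28
eef_pos: [0.5129, -0.158, 0.1057]
eef_rot: [0.248, 0.703, 0.6, -0.291]
wrist_force: [-0.3, 0.7, -0.2]
opening: 0.685
grasp_force: 65.9
```

Run:
```python
from h import *
go((.5126,-.1572,.037),-9,-45)
```

```text
t 39.275 p [ 0.5129 -0.158   0.1057] ty [ 0.987 -0.158 -0.001] tz [-0.113 -0.698 -0.707] q [-0.1   0.43  1.79 -0.88  1.17  0.53] F [-0.3  0.7 -0.2] op 58.5 gf 65.9
go [-0.01  0.02 -1.37] [-0.001 -0.001  0.002]
```

>>> move_arm(plan=[0,0.02,-0.5,0,0,0,0,0.02,-0.9,0,0,0,0,0.02,-1.1,0,0,0,0,0.02,-1.2,0,0,0,0,0.02,-1.36,0,0,0,0,0.02,-1.36,0,0,0])

```text
time_s: 40.02
eef_pos: [0.5122, -0.1568, 0.0366]
eef_rot: [0.247, 0.703, 0.6, -0.292]
wrist_force: [0.3, 0.5, 0.1]
opening: 0.679
grasp_force: 65.9
```

>>> move_arm(plan=[0,0,-0.1,0,0,0,0,0,-0.2,0,0,0,0,0,-0.27,0,0,0,0,0,-0.3,0,0,0,0,0,-0.3,0,0,0])

```text
time_s: 40.65
eef_pos: [0.5123, -0.1569, 0.0228]
eef_rot: [0.248, 0.703, 0.6, -0.292]
wrist_force: [-3.3, 3.0, 7.6]
opening: 0.681
grasp_force: 66.6
```

>>> move_arm(plan=[0,0,0,0,0,0,0,0,0,0,0,0,0,0,0,0,0,0,0,0,0.4,0,0,0,0,0,1.4,0,0,0,0,0,2.6,0,0,0,0,0.5,3.6,0.2,0,0,0,1.5,4.6,0.4,0,0,0,2.6,5,0.6,0,0,0,3.8,5.4,0.776,-0.122,0.16], grip=76)

```text
time_s: 41.9
eef_pos: [0.514, 0.0298, 0.2928]
eef_rot: [0.029, 0.725, 0.688, -0.025]
wrist_force: [0.7, 0.2, -0.3]
opening: 0.894
grasp_force: 0.0
```

Run:
```python
from h import *
o,M=st()
G=R.from_quat([.99997,.0075,0,0])
print('go bar',((np.array([.532,.352,.33])-o['eef_pos'])/.05).round(2),(G*R.from_matrix(M).inv()).as_rotvec().round(3))
c=shot('top');s=shot('side')
im=c['pixels'][210:280,330:410,::-1]; s=s['pixels'][225:335,200:400,::-1]
cv2.imwrite('pics/v3.png',np.vstack([cv2.resize(im,(320,280)),np.zeros((8,320,3),np.uint8),cv2.resize(s,(500,275))[:, :320]]))
```

```text
t 41.9 p [0.514  0.0298 0.2928] ty [ 0.999 -0.051  0.007] tz [ 0.003 -0.076 -0.997] q [-0.13  0.    1.68 -0.08  1.45 -0.07] F [ 0.7  0.2 -0.3] op 76.3 gf 0.0
go bar [0.36 6.44 0.74] [ 0.063 -0.055 -1.504]
```

View pics/v3.png

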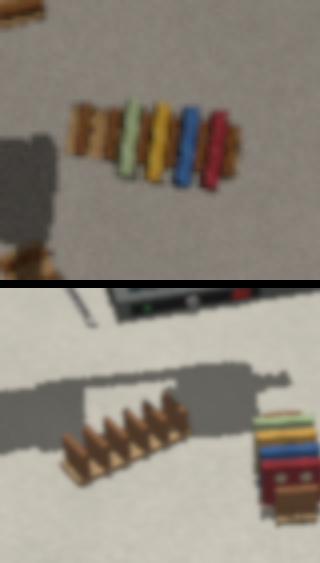

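All four stand in their slots. Now I'll go to the bar to close the hood.

>>> move_arm(plan=[0.05,0.9,0.4,0.01,-0.01,-0.18,0.1,1.8,0.74,0.02,-0.015,-0.36,0.15,2.7,0.74,0.03,-0.02,-0.54,0.2,3.6,0.74,0.03,-0.025,-0.72,0.25,4.5,0.74,0.04,-0.03,-0.9,0.3,5.4,0.74,0.05,-0.04,-1.08,0.36,6.2,0.74,0.055,-0.05,-1.26,0.36,6.44,0.74,0.06,-0.055,-1.44,0.36,6.44,0.74,0.063,-0.055,-1.504,0.36,6.44,0.74,0.063,-0.055,-1.504], grip=30)

```text
time_s: 43.25
eef_pos: [0.5303, 0.3506, 0.3261]
eef_rot: [-0.001, 1.0, 0.008, -0.003]
wrist_force: [0.2, 0.3, -0.8]
opening: 0.351
grasp_force: 0.0
```

Run:
```python
from h import *
o,M=st()
G=R.from_quat([.99997,.0075,0,0])
print('go bar',((np.array([.532,.3555,.211])-o['eef_pos'])/.05).round(2),(G*R.from_matrix(M).inv()).as_rotvec().round(3))
c=shot('top')
p=plq(c,0,.058)
for n in 'yrgb': print(n,[w for w in p[n] if -.3<w[1][1]<-.1])
```

```text
t 43.25 p [0.5303 0.3506 0.3261] ty [ 0.015 -1.    -0.002] tz [-0.007  0.002 -1.   ] q [0.4  0.26 1.32 0.   1.56 1.95] F [ 0.2  0.3 -0.8] op 29.9 gf 0.0
go bar [ 0.03  0.1  -2.3 ] [-0.002 -0.007 -0.   ]
y []
r []
g []
b [([380.0, 246.0], [0.5056, -0.203], [0.056, 0.029], 169.7)]
```

>>> move_arm(plan=[0.03,0.09,-1,0,0,0,0.03,0.09,-1.6,0,0,0,0.03,0.09,-2,0,0,0,0.03,0.09,-2.25,0,0,0,0.03,0.09,-2.25,0,0,0])

```text
time_s: 43.92
eef_pos: [0.5318, 0.3554, 0.2145]
eef_rot: [-0.002, 1.0, 0.007, -0.003]
wrist_force: [-0.2, 0.1, 1.0]
opening: 0.348
grasp_force: 0.0
```

>>> move_arm(plan=[0,0,0,0,0,0,0,0,0,0,0,0,0,0,0,0,0,0,0,0,0,0,0,0], grip=0)

```text
time_s: 44.42
eef_pos: [0.5327, 0.3547, 0.2166]
eef_rot: [-0.002, 1.0, 0.007, -0.001]
wrist_force: [-1.5, -5.0, 2.6]
opening: 0.084
grasp_force: 58.7
```

>>> move_arm(plan=[0,-0.47,0.07,0,0,0,0,-1.02,0.07,0,0,0,0.01,-1.56,0,0,0,0,0.02,-2.08,-0.15,0,0,0,0.02,-2.58,-0.36,0,0,0,0.03,-3.05,-0.65,0,0,0,0.04,-3.47,-1,0,0,0,0.04,-3.83,-1.4,0,0,0,0.05,-4.14,-1.85,0,0,0,0.05,-4.39,-2.34,0,0,0])

```text
time_s: 45.68
eef_pos: [0.5358, 0.1352, 0.0994]
eef_rot: [-0.002, 1.0, 0.007, -0.001]
wrist_force: [0.8, 5.0, 2.0]
opening: 0.079
grasp_force: 63.0
```

>>> move_arm(plan=[0,-0.1,-0.26,0,0,0,0,-0.17,-0.52,0,0,0,0,-0.23,-0.78,0,0,0,0,-0.26,-0.95,0,0,0,0,-0.27,-1.05,0,0,0,0,-0.27,-1.1,0,0,0,0,-0.27,-1.1,0,0,0])

```text
time_s: 46.55
eef_pos: [0.5359, 0.1215, 0.0446]
eef_rot: [-0.001, 1.0, 0.008, -0.001]
wrist_force: [-9.7, -8.2, 14.7]
opening: 0.085
grasp_force: 67.3
```

>>> move_arm(plan=[0,0,0,0,0,0,0,0,0,0,0,0,0,0,0,0,0,0,0,0,0,0,0,0,0,0,1,0,0,0,0,0,2.2,0,0,0,0,-0.5,3.4,0,0,0,-1,-1,4,0,0,0,-1,-1,4,0,0,0], grip=30)

```text
time_s: 47.68
eef_pos: [0.484, 0.0718, 0.2461]
eef_rot: [-0.002, 1.0, 0.007, 0.0]
wrist_force: [1.2, 1.2, 0.0]
opening: 0.35
grasp_force: 0.0
```

Run:
```python
from h import *
st();c=shot('wrist')
hsv=cv2.cvtColor(c['pixels'],cv2.COLOR_RGB2HSV)
# bar ends: bright low-sat columns near expected projection for shut / slightly open bar
for th in (0,.05,.1):
    a,b=.194,.022
    y=.3165-a*np.cos(th)+b*np.sin(th);z=.03+a*np.sin(th)+b*np.cos(th); print(th,proj(c,[.53,y,z]).round(1))
v=proj(c,[.53,.1225,.052]);r=int(v[1]);print(hsv[r,int(v[0])-25:int(v[0])+26].tolist()[::1])
rack(c,(.5116,-.177),.038,True);t=shot('top');rack(t,(.5116,-.177))
p=plq(t,0);print([w for n in 'yrgb' for w in p[n] if -.3<w[1][1]<-.1])
```

```text
t 47.675 p [0.484  0.0718 0.2461] ty [ 0.014 -1.    -0.004] tz [ 0.001  0.004 -1.   ] q [-0.1  -0.03  1.8   0.    1.37  1.46] F [1.2 1.2 0. ] op 29.9 gf 0.0
0 [265.  171.2]
0.05 [261.9 172.2]
0.1 [258.1 173.3]
[[33, 26, 88], [12, 37, 69], [15, 40, 76], [14, 53, 63], [15, 61, 50], [14, 75, 51], [20, 54, 71], [19, 35, 101], [18, 30, 112], [25, 28, 109], [23, 31, 141], [27, 25, 181], [25, 24, 180], [25, 25, 181], [26, 23, 181], [23, 24, 180], [25, 25, 181], [23, 25, 182], [25, 25, 182], [26, 23, 180], [28, 21, 172], [25, 19, 150], [20, 16, 147], [30, 15, 155], [23, 14, 162], [26, 10, 183], [26, 12, 172], [25, 10, 155], [20, 16, 146], [23, 17, 135], [26, 17, 121], [25, 23, 120], [26, 25, 162], [26, 24, 181], [24, 26, 185], [25, 26, 180], [23, 29, 149], [18, 30, 112], [27, 24, 105], [30, 21, 109], [23, 30, 109], [25, 28, 110], [25, 28, 110], [27, 25, 112], [30, 26, 107], [23, 27, 159], [25, 24, 181], [25, 25, 182], [23, 26, 180], [23, 24, 180], [25, 24, 179]]
rack px [548.2 203.9] [14.5 56.6] ctr [ 0.5079 -0.1776] ang 179.6 L 0.062
rack px [502.3 186.9] [44.1 38.1] ctr [ 0.5222 -0.1158] ang 82.9 L 0.053
rack px [368.1 244.9] [43.2 20.4] ctr [ 0.5121 -0.1694] ang 81.2 L 0.134
[([380.0, 247.0], [0.504, -0.2028], [0.053, 0.029], 169.7)]
```

The bar sits at its shut projection (265,171), the rack is still, and the gripper is clear of everything. Handing in.

```bash
python3 -c "
from bench import ctrl
print(ctrl.hand_in())"
```

```text
the job is handed in; nothing more can be done
None
```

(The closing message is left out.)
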